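# Latch a converter module onto the cold plate of a spring-bar clamp

### The job

Take the converter module out of its carrier and set it base-down and centred on the clamp's cold plate, lengthwise between the two end stops (fingers fit only at its ends in the carrier and only at its sides in the clamp, so put it down on the bench and take it the other way in between). Then take the bar by its knob, lift it, swing it round against its spring over the module and past the catch, lower it behind the catch and let go, so that the bar lies on the module and the catch holds it. Keep the module upright and leave the tape roll, solder spool and flux bottle where they are.

Things in the scene. Friction and masses are not known exactly. Their poses are not given: they have to be found in the camera images.
- module_center (a point): Centre (half-way up) of the loose converter module: a grey plastic block 60 x 44 x 32 mm with a bright metal base, 0.15 kg. Its x axis runs along the 60 mm length, y along the 44 mm width, z up; the two ends are alike, either way round will do. At the start it stands in the carrier with its underside 8 mm above the bench.
- carrier: Black fixed plastic carrier, floor 60 (x) x 78 (y) x 8 mm; origin under its centre. The module lies along its y axis between two side walls (50 mm long, up to 42.5 mm high, 1.7 mm from the module), so it can be gripped only across its ends. Lips at the ends (y = 32 to 36 mm, both sides) are 12 mm high: stay above them, lift straight up. The bench round world x 0.56, y -0.24 is free.
- bed (a point): Centre of the top of the cold plate, a pad 60 (x) x 44 (y) mm, 20 mm above the bench; axes are the clamp's: module length along x, latched bar along y. Base plate 120 x 260 x 12 mm, fixed. Two end stops (inner faces at x = +-32.5 mm, 8 mm thick, 30 mm wide, up to 57 mm above the bench) leave the module 2.5 mm at each end: grip it here across its 44 mm width. No stops in y.
- pivot (a point): On the axis of the clamp's upright pivot post (at bed x = 0, y = +105 mm; this point 90 mm above the bench, post top 98 mm). The bar turns about this vertical axis and lifts along it.
- knob (a point): Grip point on the axis of the bar's knob, a black upright cylinder 22 mm across, 43 mm tall, that spins freely on the bar, 155 mm from the pivot axis; the point is 27 mm above the bar's top face, 21 mm below the knob's top, 88 mm above the bench when parked. The steel bar is 14 mm wide, 12 mm thick, its underside 39 mm below this point, its tip 210 mm from the pivot axis.
- bar_swing (a joint): Turn of the bar about the pivot, rad: 0 parked (bar along the clamp's +x), growing clockwise seen from above; 1.57 latched (bar along the clamp's -y over the middle of the bed, resting against the catch); end of travel 1.75. A torsion spring always drives it back to 0: 0.18 N m at 0, 0.72 N m at 1.57 (about 5 N at the knob), 0.79 N m at 1.75.
- bar_lift (a joint): Height of the bar on its post, m: 0 lowest (as parked; underside 49 mm above the bench), 0.030 highest. Weight and a spring push it down with about 5 N (6 N when raised). It must be raised more than 0.017 to pass over the end stops, the module and the catch; lying on the seated module it reads 0.003.
- catch_top (a point): Middle of the top of the catch, an upright steel tooth 8 (x) x 16 (y) x 34 mm, 66 mm above the bench, at bed x = +11 mm, y = -95 mm. The bar has to come down behind it, on its -x side (tooth face at bed x = +7 mm); the spring then pulls the bar against that face.
- tape_base (a point): Bystander: black tape roll, 66 mm wide, 19 mm tall; centre of its underside.
- spool_base (a point): Bystander: solder spool, 52 mm wide, 33 mm tall; its underside.
- flux_base (a point): Bystander: flux bottle, 37 mm wide, 92 mm tall; centre of its underside.
Mind the look-alikes: they are no part of the job. What is shaped like the part that bears module_center but purple or turquoise is not meant.

How it is judged:
On the way, in this order (a step that is already met when the one before it is completed fails the run):
1. the module stands between the end stops on the cold plate, let go (x of module_center in the frame of bed between -0.004 and 0.004 m and y of module_center in the frame of bed between -0.009 and 0.009 m and z of module_center in the frame of bed between 0.0135 and 0.0185 m and angle between module_center's own z axis and vertical below 0.06 rad and angle between the x axis of module_center and the x axis of bed, either way round below 0.12 rad and contact force between module and the fingers below 0.05 N), for 0.2 s.
2. the bar is held wound past the catch and raised over it (value of joint bar_swing above 1.55 rad and value of joint bar_lift above 0.015 m), for 0.05 s.
At the end, for the whole second after the job is handed in: The module stands level on the cold plate between the end stops (within 4 mm of centre along its length, 9 mm across, 0.12 rad), at rest, and the released bar lies down on it (lift under 6 mm, pressing on it), held behind the catch by its spring (swing 1.50 to 1.64 rad) (x of module_center in the frame of bed between -0.004 and 0.004 m and y of module_center in the frame of bed between -0.009 and 0.009 m and z of module_center in the frame of bed between 0.0135 and 0.0185 m and angle between module_center's own z axis and vertical below 0.06 rad and angle between the x axis of module_center and the x axis of bed, either way round below 0.12 rad and value of joint bar_swing between 1.5 and 1.64 rad and value of joint bar_lift below 0.006 m and contact force between bar_swing and module above 0.5 N and linear speed of module below 0.02 m/s); the robot touches nothing.
It fails at once if the module is tipped more than about 35 degrees (angle between module_center's own z axis and vertical above 0.6 rad).
It fails at once if the tape roll is moved more than 25 mm (distance of tape_base from where it was at the start of the episode above 0.025 m).
It fails at once if the solder spool is moved more than 25 mm (distance of spool_base from where it was at the start of the episode above 0.025 m).
It fails at once if the flux bottle is moved more than 25 mm (distance of flux_base from where it was at the start of the episode above 0.025 m).
It also fails if it takes over 72 s, if anything falls off the work surface, if the arm or the gripper's body presses on something with over 40 N, if the wrist force passes 120 N, or if a joint passes its speed limit or range.

### The arm

A 6-joint arm with a two-finger parallel gripper is mounted at the origin on a cart in front of the work surface, level with it; the furniture and walls round the work are solid. World frame = base frame: x ahead of the robot, y to its left, z up, the work surface at z = 0. Lengths are in m, angles in rad, forces in N, time in s.
With the tool pointing down it reaches from about 0.225 to 0.875 m from the base axis. Payload 3.4 kg.
Tool frame: the origin (TCP) lies between the finger pads; the fingertips stand 11 mm ahead of it and the grasp point (between the pads) lies 8 mm behind it (tips_ahead is the distance from the TCP to the fingertips, in m); z points along the fingers, x is the direction in which the jaws open and shut, and the axes are right-handed (so a half turn about z gives the same grasp; the last joint's range is limited). The gripper opens to 85 mm and grips with 20 to 120 N. Pads are 22 mm wide; open, the fingers measure 114 mm over their backs; the gripper's body (76 mm by 85 mm) begins 54 mm behind the grasp point. The pads swing forward as they close: fully open they stand 13 mm farther back than shut.
Start: joints at [-0.121, 0.276, 1.505, -0, 1.361, -0.121], TCP at [0.575, -0, 0.242] pointing down, gripper open.
Joint ranges: [-2.89, 2.89], [-0.75, 2.08], [0.22, 2.7], [-1.18, 4.32], [0.11, 2.71], [-2.7, 2.7]. Speed limits (rad/s): [2.57, 2.57, 3.14, 3.14, 3.14, 3.14].

### API

Orientations are given as a unit quaternion [w, x, y, z].
In Python, from rig import get_state, get_image, sign_off, masks_of, tips_ahead gives the robot as it stands.
- The arm moves only by the tool play_rows, never from a script. Its argument "series" is a list of rows, each an object of numbers: "fingers": the closure, from -1 (fully open) to 1 (shut); "dx", "dy", "dz": the shift along the world's x, y, z in mm; "turn": the turn about the world's z in rad. A call has 1 to 20 rows; each row shifts and turns the pose as measured when the row begins; what a row does not reach is not made up. A row lasts 1/12 s, in which the tool goes at most 41.7 mm and 7.16 degrees, less where a joint would pass 70% of its speed; a pose out of reach is approached as far as the arm can. A call with a gripper value outside its range is refused whole. The fingers move at their own pace and stop on an object; "squeeze" is the grip in N (left out, the last holds). Time passes only in rows, so rows that do not move let the fingers close. It gives the time, the measured TCP pose, the force and the opening at its end, in the units of the state.
- get_state(): the state, without advancing time (a new reading comes with each control period).
- get_image(name): name is "scene" or "side" or "wrist"; returns a dict with "pixels" (480x640x3 uint8, red, green, blue), "vfov" (degrees; the focal length in pixels is half the picture's height over the tangent of half this angle, whatever the lens; pixels are square), "cx", "cy" (the principal point, pixels), "rvec" (rotation vector, rad) and "tvec" (3), from world to camera coordinates, as OpenCV has them; the wrist camera has in their place "hand_eye" (4x4, takes a point from camera to tool coordinates, whose origin is the TCP and whose axes are the tool frame's). Camera axes: x right, y down, z forward; pixel columns grow to the right and rows downward; lengths in m; the calibration is good to about 2 mm. A picture is of the moment at which its call begins: read the wrist's pose just before it. There is no depth.
- sign_off(): hands the job in, once; it reports no verdict.
Trained networks look in a picture, given as the dict that the camera call returned (one of the last four; its "shot" number tells which), for a name from the list of things; names that differ only in an ending like _2 or _b are one class to them, and where a whole thing is asked for, a point or a joint stands for the part that bears it (a point fixed in the world has none). Each returns a list of dicts, best first, with "p" (0 to 1); they miss things now and then, are a little off and sometimes report something else, mostly with a low value. They report only what shows in the picture. A call takes as long as a camera call. They do not tell look-alikes from the thing itself.
- masks_of(picture, label): "region" (480x640 bool, what is visible of it) and "xy" ([column, row] in pixels, amid what is visible of it).
The state is a dict: "clock": time; "qpos": joint angles; "qd": joint speeds; "effort": joint torques, N m; "position": TCP position; "ee_rot": TCP orientation; "contact_force": force on the tool from outside, world axes, zero at the start; "moment": the same for the moment, N m; "width": finger opening in m.
Only numpy, scipy, OpenCV 4.12 (cv2) and the standard library are available. Lean on these libraries where they do the work, as an engineer would, in place of code of your own. Each camera call takes 0.05 s, during which the arm holds its last target. There are 200 camera calls.

## Working session

There is one attempt and no reset: what is moved stays moved. The work goes in short steps, Python scripts to look and compute and a tool call to move; the robot and the scene stay as the last step left them, time stands still between calls to the robot, and variables do not carry over. Pictures are saved under pics/ and viewed, about 8 in all and at most 12, crops included, and the job is handed in when it is done.

Besides the shell and the picture viewer there is one more tool, called after "Request:" as name(argument=value, ...), one argument or row to a line, values as JSON. play_rows: Moves the arm, as the interface text tells. Its arguments: {"type":"object","properties":{"series":{"type":"array"},"squeeze":{"type":"number"}},"required":["series"]}

```bash
mkdir -p pics; ls
cat > h.py <<'E'
import numpy as np, cv2
from rig import *
from scipy.spatial.transform import Rotation as R
def cam(im, st=None):
    f=240/np.tan(np.radians(im["vfov"])/2)
    K=np.array([[f,0,im["cx"]],[0,f,im["cy"]],[0,0,1]])
    if "rvec" in im:
        Rw=cv2.Rodrigues(np.array(im["rvec"],float))[0]; t=np.array(im["tvec"],float).ravel()
    else:
        q=st["ee_rot"]; T=np.eye(4); T[:3,:3]=R.from_quat([q[1],q[2],q[3],q[0]]).as_matrix(); T[:3,3]=st["position"]
        M=np.linalg.inv(T@np.array(im["hand_eye"])); Rw=M[:3,:3]; t=M[:3,3]
    return K,Rw,t
def at_z(c,uv,z):
    K,Rw,t=c; d=Rw.T@np.linalg.solve(K,[uv[0],uv[1],1]); o=-Rw.T@t
    return o+d*(z-o[2])/d[2]
def proj(c,P):
    K,Rw,t=c; p=(Rw@np.atleast_2d(P).T).T+t; p=p@K.T; return p[:,:2]/p[:,2:]
def shot(n,save=None):
    st=get_state(); im=get_image(n)
    if save: cv2.imwrite("pics/"+save,im["pixels"][:,:,::-1])
    return im,cam(im,st)
E
python3 - <<'E'
from h import *
for n in ("scene","side","wrist"):
    im,c=shot(n,n+"0.png"); print(n,im["vfov"],"cam at",-c[1].T@c[2])
    for l in ("module_center","carrier","knob","tape_base","spool_base","flux_base","catch_top","bar_swing"):
        try: print(l,[(round(m["p"],2),np.round(m["xy"]).tolist(),int(m["region"].sum())) for m in masks_of(im,l)][:4])
        except Exception as e: print(l,e)
E
```

```text
pics
scene 48.60245336144101 cam at [-0.48321726 -0.73289037  0.7095712 ]
module_center [(0.73, [433.0, 337.0], 787), (0.72, [356.0, 310.0], 428), (0.6, [286.0, 315.0], 610), (0.48, [336.0, 221.0], 305)]
carrier [(0.71, [354.0, 320.0], 524)]
knob [(0.74, [250.0, 210.0], 475), (0.21, [415.0, 300.0], 436)]
tape_base [(0.61, [300.0, 238.0], 324)]
spool_base [(0.67, [417.0, 299.0], 377), (0.48, [264.0, 245.0], 49)]
flux_base [(0.53, [337.0, 219.0], 298)]
catch_top [(0.6, [267.0, 248.0], 70)]
bar_swing [(0.93, [248.0, 209.0], 494)]
side 52.76855793529652 cam at [ 0.11202405 -0.99707332  0.42201896]
module_center [(0.86, [223.0, 311.0], 731), (0.83, [296.0, 332.0], 912), (0.78, [358.0, 394.0], 1683)]
carrier [(0.81, [296.0, 351.0], 672), (0.58, [311.0, 220.0], 559)]
knob [(0.58, [315.0, 220.0], 647)]
tape_base [(0.61, [345.0, 256.0], 393), (0.37, [276.0, 249.0], 2870)]
spool_base [(0.74, [394.0, 342.0], 889)]
flux_base [(0.54, [391.0, 247.0], 161)]
catch_top [(0.69, [343.0, 258.0], 369), (0.42, [278.0, 252.0], 58)]
bar_swing [(0.63, [316.0, 221.0], 597)]
wrist 65.96387223922873 cam at [0.57550402 0.08126743 0.37241336]
module_center [(0.66, [105.0, 376.0], 1146)]
carrier []
knob [(0.9, [426.0, 80.0], 6922)]
tape_base [(0.62, [403.0, 285.0], 2456), (0.2, [425.0, 80.0], 6665)]
spool_base []
flux_base [(0.73, [508.0, 326.0], 2435), (0.46, [422.0, 78.0], 6715)]
catch_top [(0.68, [244.0, 270.0], 288), (0.57, [279.0, 120.0], 39809)]
bar_swing [(0.79, [424.0, 80.0], 6792)]
```

Run:
```python
import cv2,numpy as np
a=cv2.imread("pics/scene0.png");b=cv2.imread("pics/side0.png");w=cv2.imread("pics/wrist0.png")
a=cv2.resize(a[180:380,200:480],(400,286));b=cv2.resize(b[180:440,180:460],(400,371))
w=cv2.resize(w,(400,300))
o=np.zeros((600,800,3),np.uint8); o[:286,:400]=a; o[:371,400:]=b; o[300:600,:400]=w
cv2.imwrite("pics/m0.png",o)
```

```text
(no output)
```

View pics/m0.png

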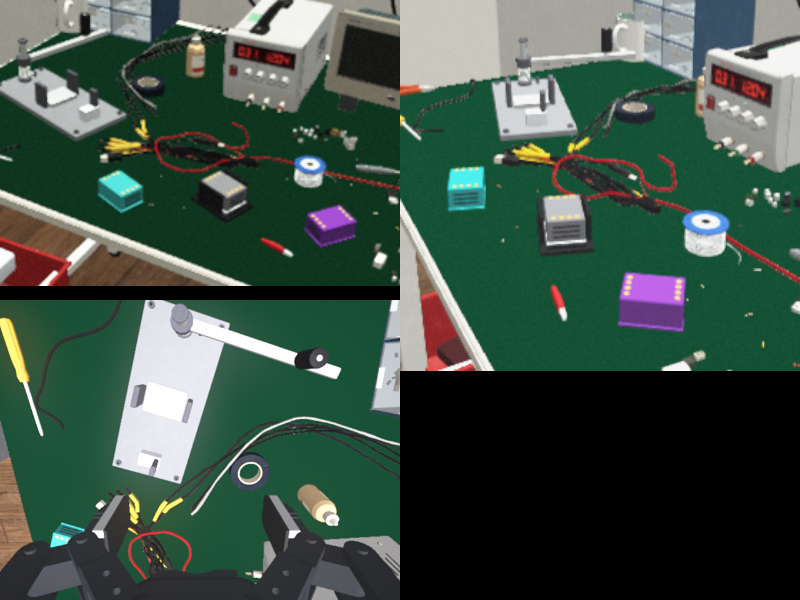

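The grey module in the black carrier (scene pixel 356,310; side 296,332) fits the description. The turquoise one (scene 286,315; side 223,311) and the purple one (433,337; 358,394) stand loose on the bench and are look-alikes. The crop shows this clearly.

Run:
```python
from h import *
s,cs=shot("scene"); d,cd=shot("side"); w,cw=shot("wrist")
print("mod",at_z(cs,(356,308),.04),at_z(cd,(296,332),.028))
for n,c,uv,z in(("spool",cs,(417,299),.016),("spool",cd,(394,342),.016),("turq",cs,(286,315),.016),("purple",cs,(433,337),.016)): print(n,at_z(c,uv,z))
hsv=cv2.cvtColor(w["pixels"],cv2.COLOR_RGB2HSV)
m=((hsv[...,1]<60)&(hsv[...,2]>120)).astype(np.uint8); m[:, :150]=0;m[330:]=0;m[:,400:]=0
n,l,stt,_=cv2.connectedComponentsWithStats(m); i=1+np.argmax(stt[1:,4]); print(stt[i])
for uv,z in (((178,263+0),.012),((290,291),.012),((290,18),.098),((502,90),.11),((244,270),.066),((264,158),.02)): print(uv,at_z(cw,uv,z))
cv2.imwrite("pics/w1.png",cv2.resize(w["pixels"][0:320,140:570,::-1],(800,595)))
```

```text
mod [ 0.40274649 -0.36119772  0.04      ] [ 0.40070737 -0.36854324  0.028     ]
spool [ 0.54050623 -0.45522761  0.016     ]
spool [ 0.5334463  -0.45329285  0.016     ]
turq [ 0.33101615 -0.22597846  0.016     ]
purple [ 0.42174343 -0.53232326  0.016     ]
[  179     0   221   295 35544]
(178, 263) [ 0.43297938 -0.06345193  0.012     ]
(290, 291) [ 0.54978801 -0.09578685  0.012     ]
(290, 18) [0.55983668 0.14270121 0.098     ]
(502, 90) [0.69916875 0.09849094 0.11      ]
(244, 270) [ 0.51277999 -0.04847989  0.066     ]
(264, 158) [0.52879849 0.04537842 0.02      ]
```

View pics/w1.png

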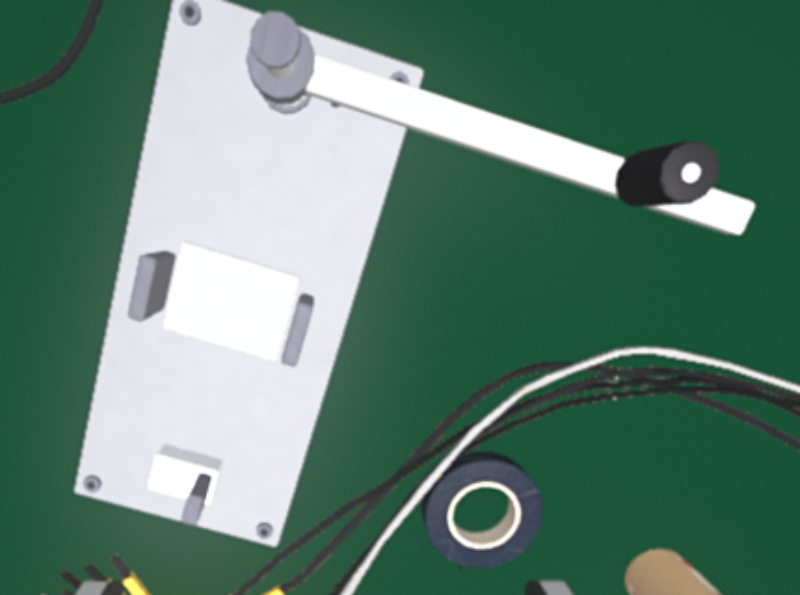

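The crop shows the clamp: pad corners at (182,241), (299,277), (279,361) and (164,330), plate corners at (76,492), (277,546) and (423,71), and the knob top at (690,172).

```bash
cat > fit.py <<'E'
from h import *
from scipy.optimize import least_squares
w,cw=shot("wrist")
L=np.array([[-.03,.022,.02],[.03,.022,.02],[.03,-.022,.02],[-.03,-.022,.02],[-.06,-.13,.012],[.06,-.13,.012],[.06,.13,.012],[0,.105,.098],[.155,.105,.109]])
px=np.array([[182,241],[299,277],[279,361],[164,330],[76,492],[277,546],[423,71],[276,30],[690,172]])/1.8605+[140,0]
def W(p,L):
    c,s=np.cos(p[2]),np.sin(p[2]); return np.c_[L[:,0]*c-L[:,1]*s+p[0],L[:,0]*s+L[:,1]*c+p[1],L[:,2]]
r=least_squares(lambda p:(proj(cw,W(p,L))-px).ravel(),[.53,.045,-.3],loss="soft_l1")
print(r.x); print(np.round(proj(cw,W(r.x,L))-px,1))
for n,q in dict(pivot=[0,.105,.09],knob=[.155,.105,.088],catch=[.011,-.095,.066],knoblatched=[0,-.05,.088]).items(): print(n,W(r.x,np.array([q])))
st=get_state(); print(st["ee_rot"],w["hand_eye"])
E
python3 fit.py
```

```text
[ 0.52842558  0.0410841  -0.29041814]
[[ 0.   0.1]
 [ 0.3  0.1]
 [-1.6 -0.1]
 [-0.7 -1.4]
 [-1.8  1.1]
 [ 0.2  1.6]
 [ 1.7 -2.4]
 [-0.4  3.6]
 [ 2.  -0.4]]
pivot [[0.55849263 0.14168715 0.09      ]]
knob [[0.70700189 0.09730245 0.088     ]]
catch [[ 0.51176142 -0.05308758  0.066     ]]
knoblatched [[ 0.51410794 -0.00682211  0.088     ]]
[1.14737671e-05 9.99999997e-01 4.85031204e-06 7.54826656e-05] [[ 9.99999550e-01  6.10805071e-04 -7.26453291e-04  4.82575381e-04]
 [-3.48539377e-04  9.48253611e-01  3.17513729e-01 -8.12867981e-02]
 [ 8.82800952e-04 -3.17513333e-01  9.48253397e-01 -1.30081753e-01]
 [ 0.00000000e+00  0.00000000e+00  0.00000000e+00  1.00000000e+00]]
```

Request:
play_rows(
  series=[
    {"dx": -30, "dy": -26},
    {"dx": -30, "dy": -26},
    {"dx": -30, "dy": -26},
    {"dx": -30, "dy": -26},
    {"dx": -30, "dy": -26},
    {"dx": -5, "dy": -26},
    {"dy": -26},
    {"dy": -26},
    {"dy": -26},
    {"dy": -26},
    {"dy": -26},
    {"dy": -26},
    {"dy": -26},
    {"dy": -20},
    {"dy": 0},
  ],
)

```text
invalid input at $.series[0]: expected keys fingers, dx, dy, dz, turn
```

Request:
play_rows(
  series=[
    {"fingers": -1, "dx": -17, "dy": -33, "dz": 0, "turn": 0},
    {"fingers": -1, "dx": -17, "dy": -33, "dz": 0, "turn": 0},
    {"fingers": -1, "dx": -17, "dy": -33, "dz": 0, "turn": 0},
    {"fingers": -1, "dx": -17, "dy": -33, "dz": 0, "turn": 0},
    {"fingers": -1, "dx": -17, "dy": -33, "dz": 0, "turn": 0},
    {"fingers": -1, "dx": -17, "dy": -33, "dz": 0, "turn": 0},
    {"fingers": -1, "dx": -17, "dy": -33, "dz": 0, "turn": 0},
    {"fingers": -1, "dx": -17, "dy": -33, "dz": 0, "turn": 0},
    {"fingers": -1, "dx": -17, "dy": -33, "dz": 0, "turn": 0},
    {"fingers": -1, "dx": -17, "dy": -33, "dz": 0, "turn": 0},
    {"fingers": -1, "dx": 0, "dy": 0, "dz": 0, "turn": 0},
  ],
  squeeze=40,
)

```text
clock: 2.47
position: [0.3978, -0.341, 0.2431]
ee_rot: [0.002, 1.0, 0.005, 0.003]
contact_force: [0.2, 0.9, -0.5]
width: 0.0851
```

Run:
```python
from h import *
im,c=shot("wrist","w2.png"); print(get_state()["position"],get_state()["clock"])
for l in ("module_center","carrier"): print([(m["p"],m["xy"],cv2.minAreaRect(np.argwhere(m["region"])[:,::-1].astype(np.float32))) for m in masks_of(im,l)])
```

```text
[ 0.39888966 -0.33824229  0.24309203] 2.5167
[(0.87, [316.9, 230.4], ((315.4383850097656, 227.66439819335938), (47.86982727050781, 65.54304504394531), 20.556047439575195)), (0.84, [236.6, 67.6], ((236.87533569335938, 67.42198181152344), (59.70116424560547, 77.818359375), 18.004159927368164)), (0.66, [326.7, 365.3], ((325.80169677734375, 366.2689208984375), (60.91879653930664, 47.51185607910156), 34.114471435546875))]
[(0.97, [329.8, 193.7], ((317.983642578125, 220.84124755859375), (64.45553588867188, 74.32726287841797), 19.133642196655273))]
```

View pics/w2.png

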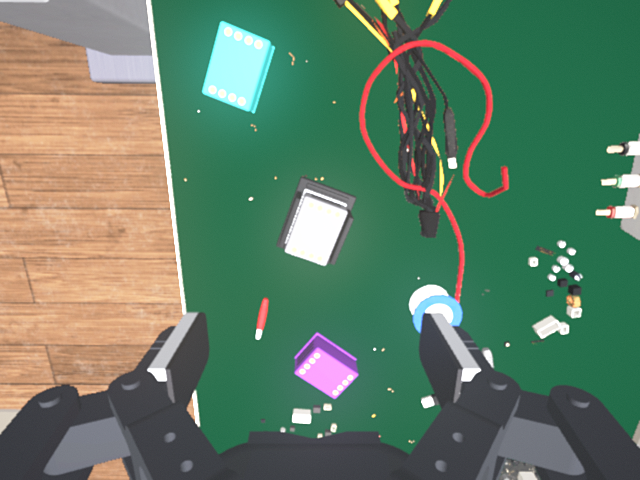

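The grey module in the black carrier is at about (319,227), turned about 20° in the image. Turquoise is at (237,67), purple at (326,365) and the spool at (437,312). I'll fit the module's top face.

```bash
cat > mod.py <<'E'
from h import *
import sys
def top(c,im,ztop,near):
    ms=[m for m in masks_of(im,"module_center")]
    m=min(ms,key=lambda m:np.hypot(*(np.array(m["xy"])-near)))
    px=np.argwhere(m["region"])[:,::-1]
    hsv=cv2.cvtColor(im["pixels"],cv2.COLOR_RGB2HSV)[m["region"]]
    print("V pct",np.percentile(hsv[:,2],[5,25,50,75]))
    px=px[hsv[:,2]>120]
    P=np.array([at_z(c,p,ztop)[:2] for p in px])*1000
    r=cv2.minAreaRect(P.astype(np.float32)); return r
E
python3 - <<'E'
from mod import *
im,c=shot("wrist"); r=top(c,im,.04,(317,230)); print(r); print(cv2.boxPoints(r))
print(get_state()["position"],get_state()["ee_rot"])
px=np.array([[288,195],[320,183],[353,215],[327,266],[284,255]])
for z in(.04,.0):print([at_z(c,p,z).round(4).tolist() for p in [(303,190),(352,206),(327,265),(284,253)]])
x=im["pixels"][165:285,260:380,::-1]; cv2.imwrite("pics/w3.png",cv2.resize(x,(600,600),interpolation=cv2.INTER_CUBIC))
E
```

```text
V pct [172.4 255.  255.  255. ]
((400.6453552246094, -358.9161376953125), (63.953948974609375, 44.34754943847656), 69.95551300048828)
[[ 368.85464 -381.3561 ]
 [ 410.5159  -396.55624]
 [ 432.43607 -336.47617]
 [ 390.7748  -321.27603]]
[ 0.40101861 -0.33375054  0.24301488] [-0.00133814  0.99995954  0.00815266  0.00355973]
[[0.3921, -0.3155, 0.04], [0.4373, -0.3298, 0.04], [0.4157, -0.3885, 0.04], [0.3742, -0.3766, 0.04]]
[[0.3913, -0.3229, 0.0], [0.4419, -0.3389, 0.0], [0.4177, -0.4047, 0.0], [0.3712, -0.3914, 0.0]]
```

View pics/w3.png

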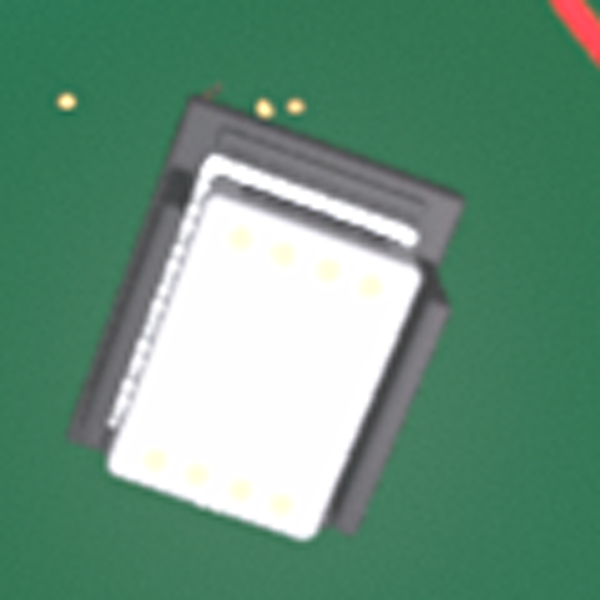

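The crop shows the top face corners at (215,192), (420,268), (310,540) and (108,470), so the length runs about 69° from world x. I'll turn the jaws along it, descend partway and look again.

Request:
play_rows(
  series=[
    {"fingers": -1, "dx": 0, "dy": -2, "dz": -9, "turn": 0.12},
    {"fingers": -1, "dx": 0, "dy": -2, "dz": -9, "turn": 0.12},
    {"fingers": -1, "dx": 0, "dy": -2, "dz": -9, "turn": 0.12},
    {"fingers": -1, "dx": 0, "dy": -2, "dz": -9, "turn": 0.12},
    {"fingers": -1, "dx": 0, "dy": -2, "dz": -9, "turn": 0.12},
    {"fingers": -1, "dx": 0, "dy": -2, "dz": -9, "turn": 0.12},
    {"fingers": -1, "dx": 0, "dy": -2, "dz": -9, "turn": 0.12},
    {"fingers": -1, "dx": 1, "dy": -2, "dz": -9, "turn": 0.12},
    {"fingers": -1, "dx": 1, "dy": -2, "dz": -9, "turn": 0.12},
    {"fingers": -1, "dx": 1, "dy": -2, "dz": -9, "turn": 0.12},
    {"fingers": -1, "dx": 0, "dy": 0, "dz": 0, "turn": 0},
    {"fingers": -1, "dx": 0, "dy": 0, "dz": 0, "turn": 0},
  ],
)

```text
clock: 3.72
position: [0.416, -0.3346, 0.1515]
ee_rot: [-0.005, 0.804, 0.595, 0.006]
contact_force: [0.9, 0.2, 0.3]
width: 0.0851
```

```bash
cat >> h.py <<'E'
def jaw(st):
    q=st["ee_rot"]; M=R.from_quat([q[1],q[2],q[3],q[0]]).as_matrix(); return np.arctan2(M[1,0],M[0,0])
E
python3 - <<'E'
from mod import *
st=get_state(); print(st["position"],jaw(st),tips_ahead if not callable(tips_ahead) else tips_ahead())
im,c=shot("wrist","w4.png"); st=get_state(); print(st["position"],jaw(st),np.abs(st["qd"]).max())
print([(m["p"],m["xy"]) for m in masks_of(im,"module_center")])
r=top(c,im,.04,(320,240)); print(r)
E
```

```text
[ 0.4160484  -0.33458276  0.15151926] 1.2739072393937687 0.011
[ 0.41597751 -0.33447736  0.15155293] 1.273860678546949 0.01121002198843341
[(0.73, [440.0, 64.2]), (0.71, [267.7, 232.4]), (0.66, [72.3, 299.1])]
V pct [128. 232. 233. 234.]
((397.27532958984375, -361.4109191894531), (58.45140075683594, 48.09665298461914), 70.26358795166016)
```

View pics/w4.png

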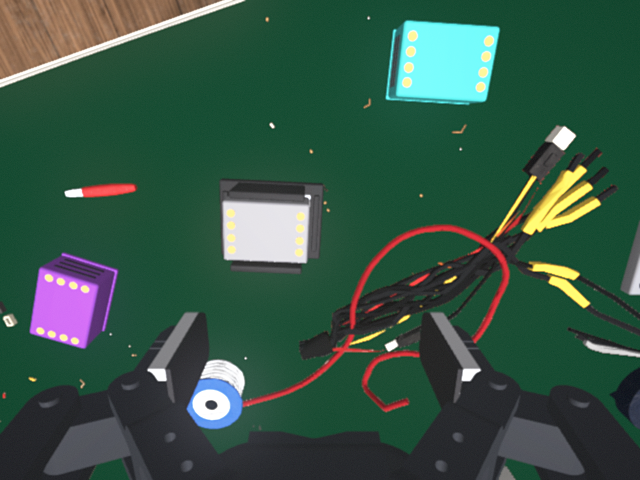

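The module's top face corners are about (222,197), (309,198), (309,264) and (223,262). The fingers and camera are clear of everything.

Run:
```python
from h import *
im,c=shot("wrist"); st=get_state()
g=cv2.cvtColor(im["pixels"],cv2.COLOR_RGB2GRAY)
hsv=cv2.cvtColor(im["pixels"],cv2.COLOR_RGB2HSV)
m=((hsv[...,2]>170)&((hsv[...,1]<40)|(hsv[...,0]<40))).astype(np.uint8); m[:150]=0;m[300:]=0;m[:,:200]=0;m[:,345:]=0
m=cv2.morphologyEx(m,cv2.MORPH_OPEN,np.ones((9,9)))
k=max(cv2.findContours(m,0,2)[0],key=cv2.contourArea)[:,0]
r=cv2.minAreaRect(np.array([at_z(c,p,.04)[:2] for p in k],np.float32)*1000); print(r)
Q=np.array([at_z(c,p,.04)[:2] for p in [(222,197),(309,198),(309,264),(223,262)]]);print(Q.mean(0),Q)
P=r[0];print("delta",np.array(P)-np.array(st["position"][:2])*1000,jaw(st))
```

```text
((400.0909423828125, -362.6007995605469), (57.530128479003906, 41.41159439086914), 70.10734558105469)
[ 0.39945134 -0.36305945] [[ 0.36854327 -0.38288292]
 [ 0.38617317 -0.32810652]
 [ 0.43124396 -0.34208206]
 [ 0.41184497 -0.39916632]]
delta [-15.67514578 -26.82828168] 1.2737399036467436
```

Request:
play_rows(
  series=[
    {"fingers": -1, "dx": -8, "dy": -14, "dz": -20, "turn": -0.03},
    {"fingers": -1, "dx": -8, "dy": -13, "dz": -25, "turn": 0},
    {"fingers": -1, "dx": 0, "dy": 0, "dz": 0, "turn": 0},
    {"fingers": -1, "dx": 0, "dy": 0, "dz": 0, "turn": 0},
    {"fingers": -1, "dx": 0, "dy": 0, "dz": 0, "turn": 0},
  ],
)

```text
clock: 4.33
position: [0.4018, -0.3646, 0.1106]
ee_rot: [0.0, 0.814, 0.58, 0.007]
contact_force: [0.7, 0.5, -0.8]
width: 0.0855
```

Run:
```python
from h import *
im,c=shot("wrist","w5.png"); st=get_state(); print(st["position"],jaw(st),st["ee_rot"])
print(proj(c,[[.400,-.3627,.04]]))
hsv=cv2.cvtColor(im["pixels"],cv2.COLOR_RGB2HSV)
m=((hsv[...,2]>170)&((hsv[...,1]<40)|(hsv[...,0]<40))).astype(np.uint8);
m=cv2.morphologyEx(m,cv2.MORPH_OPEN,np.ones((9,9)))
for k in cv2.findContours(m,0,2)[0]:
    if cv2.contourArea(k)>3000: print(cv2.boundingRect(k),cv2.minAreaRect(np.array([at_z(c,p,.04)[:2] for p in k[:,0]],np.float32)*1000))
```

```text
[ 0.40223533 -0.36478814  0.11107595] 1.2390772869484215 [0.00093163 0.81414011 0.58062219 0.00727215]
[[314.7024763  259.45004749]]
(266, 226, 100, 66) ((400.02880859375, -362.63189697265625), (57.06150817871094, 40.66675567626953), 70.68407440185547)
```

View pics/w5.png

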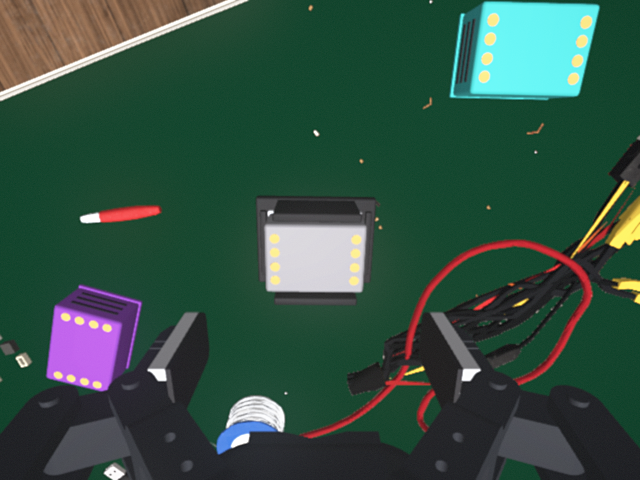

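The module is centred (315,259) between the fingers at about (186,360) and (445,360). I'll descend and grip.

Request:
play_rows(
  series=[
    {"fingers": -1, "dx": -1, "dy": 1, "dz": -25, "turn": 0},
    {"fingers": -1, "dx": -1, "dy": 1, "dz": -25, "turn": 0},
    {"fingers": -1, "dx": 0, "dy": 0, "dz": -15, "turn": 0},
    {"fingers": -1, "dx": 0, "dy": 0, "dz": -10, "turn": 0},
    {"fingers": -1, "dx": 0, "dy": 0, "dz": 0, "turn": 0},
    {"fingers": -1, "dx": 0, "dy": 0, "dz": 0, "turn": 0},
  ],
)

```text
clock: 4.88
position: [0.4062, -0.3649, 0.0422]
ee_rot: [0.009, 0.814, 0.581, 0.009]
contact_force: [-0.5, 0.1, -0.2]
width: 0.0856
```

Request:
play_rows(
  series=[
    {"fingers": -1, "dx": -4, "dy": 1, "dz": 0, "turn": 0},
    {"fingers": -1, "dx": -2, "dy": 1, "dz": 0, "turn": 0},
    {"fingers": -1, "dx": 0, "dy": 0, "dz": -7, "turn": 0},
    {"fingers": -1, "dx": 0, "dy": 0, "dz": -5, "turn": 0},
    {"fingers": -1, "dx": 0, "dy": 0, "dz": 0, "turn": 0},
    {"fingers": -1, "dx": 0, "dy": 0, "dz": 0, "turn": 0},
  ],
)

```text
clock: 5.38
position: [0.4022, -0.3646, 0.0341]
ee_rot: [0.014, 0.814, 0.581, 0.009]
contact_force: [1.3, 0.5, 0.0]
width: 0.0853
```

Request:
play_rows(
  series=[
    {"fingers": -1, "dx": -2, "dy": 2, "dz": -5, "turn": 0},
    {"fingers": -1, "dx": 0, "dy": 0, "dz": -3, "turn": 0},
    {"fingers": -1, "dx": 0, "dy": 0, "dz": 0, "turn": 0},
    {"fingers": 0, "dx": 0, "dy": 0, "dz": 0, "turn": 0},
    {"fingers": 1, "dx": 0, "dy": 0, "dz": 0, "turn": 0},
    {"fingers": 1, "dx": 0, "dy": 0, "dz": 0, "turn": 0},
    {"fingers": 1, "dx": 0, "dy": 0, "dz": 0, "turn": 0},
    {"fingers": 1, "dx": 0, "dy": 0, "dz": 0, "turn": 0},
    {"fingers": 1, "dx": 0, "dy": 0, "dz": 0, "turn": 0},
  ],
)

```text
clock: 6.13
position: [0.3999, -0.3625, 0.0251]
ee_rot: [0.014, 0.814, 0.581, 0.009]
contact_force: [-0.7, 1.0, -0.4]
width: 0.0591
```

Request:
play_rows(
  series=[
    {"fingers": 1, "dx": 0, "dy": 0, "dz": 8, "turn": 0},
    {"fingers": 1, "dx": 0, "dy": 0, "dz": 10, "turn": 0},
    {"fingers": 1, "dx": 0, "dy": 0, "dz": 15, "turn": 0},
    {"fingers": 1, "dx": 0, "dy": 0, "dz": 20, "turn": 0},
    {"fingers": 1, "dx": 0, "dy": 0, "dz": 20, "turn": 0},
    {"fingers": 1, "dx": 0, "dy": 0, "dz": 20, "turn": 0},
    {"fingers": 1, "dx": 0, "dy": 0, "dz": 0, "turn": 0},
  ],
)

```text
clock: 6.72
position: [0.3997, -0.3616, 0.1245]
ee_rot: [0.013, 0.814, 0.581, 0.009]
contact_force: [0.3, -0.4, -1.4]
width: 0.0594
```

Request:
play_rows(
  series=[
    {"fingers": 1, "dx": 12, "dy": 9, "dz": 0, "turn": -0.118},
    {"fingers": 1, "dx": 12, "dy": 9, "dz": 0, "turn": -0.118},
    {"fingers": 1, "dx": 12, "dy": 9, "dz": 0, "turn": -0.118},
    {"fingers": 1, "dx": 12, "dy": 9, "dz": 0, "turn": -0.118},
    {"fingers": 1, "dx": 12, "dy": 9, "dz": 0, "turn": -0.118},
    {"fingers": 1, "dx": 12, "dy": 9, "dz": 0, "turn": -0.118},
    {"fingers": 1, "dx": 12, "dy": 9, "dz": 0, "turn": -0.118},
    {"fingers": 1, "dx": 12, "dy": 9, "dz": 0, "turn": -0.118},
    {"fingers": 1, "dx": 12, "dy": 9, "dz": 0, "turn": -0.118},
    {"fingers": 1, "dx": 12, "dy": 9, "dz": 0, "turn": -0.118},
    {"fingers": 1, "dx": 12, "dy": 9, "dz": 0, "turn": -0.118},
    {"fingers": 1, "dx": 12, "dy": 9, "dz": 0, "turn": -0.118},
    {"fingers": 1, "dx": 12, "dy": 9, "dz": 0, "turn": -0.118},
    {"fingers": 1, "dx": 0, "dy": 0, "dz": 0, "turn": 0},
    {"fingers": 1, "dx": 0, "dy": 0, "dz": 0, "turn": 0},
  ],
)

```text
clock: 7.97
position: [0.5574, -0.2357, 0.1215]
ee_rot: [0.014, 0.983, -0.185, -0.008]
contact_force: [-0.1, -0.9, -2.0]
width: 0.0593
```

Run:
```python
from h import *
st=get_state(); print(st["position"],jaw(st),st["ee_rot"],st["qpos"])
```

```text
[ 0.55740474 -0.23570488  0.12152204] -0.3717282087802213 [ 0.01393474  0.98266603 -0.18469716 -0.00776258] [-0.49661206  0.41263582  1.61171876 -0.03469434  1.1237326  -0.10993495]
```

Request:
play_rows(
  series=[
    {"fingers": 1, "dx": 0, "dy": 0, "dz": -22, "turn": 0.07},
    {"fingers": 1, "dx": 0, "dy": 0, "dz": -22, "turn": 0},
    {"fingers": 1, "dx": 0, "dy": 0, "dz": -18, "turn": 0},
    {"fingers": 1, "dx": 0, "dy": 0, "dz": -10, "turn": 0},
    {"fingers": 1, "dx": 0, "dy": 0, "dz": -4, "turn": 0},
    {"fingers": 1, "dx": 0, "dy": 0, "dz": 0, "turn": 0},
  ],
)

```text
clock: 8.47
position: [0.5537, -0.2378, 0.0432]
ee_rot: [0.015, 0.99, -0.143, -0.008]
contact_force: [0.1, 0.3, -1.9]
width: 0.0592
```

Request:
play_rows(
  series=[
    {"fingers": 1, "dx": 0, "dy": 0, "dz": -12, "turn": 0},
    {"fingers": 1, "dx": 0, "dy": 0, "dz": -6, "turn": 0},
    {"fingers": 1, "dx": 0, "dy": 0, "dz": -4, "turn": 0},
    {"fingers": 1, "dx": 0, "dy": 0, "dz": -3, "turn": 0},
    {"fingers": 1, "dx": 0, "dy": 0, "dz": -2, "turn": 0},
    {"fingers": 1, "dx": 0, "dy": 0, "dz": 0, "turn": 0},
  ],
)

```text
clock: 8.97
position: [0.5553, -0.2403, 0.019]
ee_rot: [0.017, 0.99, -0.143, -0.005]
contact_force: [0.4, 1.0, -1.1]
width: 0.0594
```

Request:
play_rows(
  series=[
    {"fingers": 1, "dx": 0, "dy": 0, "dz": -1.5, "turn": 0},
    {"fingers": 1, "dx": 0, "dy": 0, "dz": -1.5, "turn": 0},
    {"fingers": 1, "dx": 0, "dy": 0, "dz": 0, "turn": 0},
  ],
)

```text
clock: 9.22
position: [0.5561, -0.2408, 0.0175]
ee_rot: [0.017, 0.99, -0.143, -0.003]
contact_force: [-0.4, 0.6, -1.2]
width: 0.0591
```

Request:
play_rows(
  series=[
    {"fingers": 1, "dx": 0, "dy": 0, "dz": -1.5, "turn": 0},
    {"fingers": 1, "dx": 0, "dy": 0, "dz": 0, "turn": 0},
    {"fingers": 0, "dx": 0, "dy": 0, "dz": 0, "turn": 0},
    {"fingers": -1, "dx": 0, "dy": 0, "dz": 0, "turn": 0},
    {"fingers": -1, "dx": 0, "dy": 0, "dz": 0, "turn": 0},
    {"fingers": -1, "dx": 0, "dy": 0, "dz": 0, "turn": 0},
    {"fingers": -1, "dx": 0, "dy": 0, "dz": 0, "turn": 0},
    {"fingers": -1, "dx": 0, "dy": 0, "dz": 10, "turn": 0},
    {"fingers": -1, "dx": 0, "dy": 0, "dz": 25, "turn": 0},
    {"fingers": -1, "dx": 0, "dy": 0, "dz": 30, "turn": 0},
    {"fingers": -1, "dx": 0, "dy": 0, "dz": 30, "turn": 0},
    {"fingers": -1, "dx": 0, "dy": 0, "dz": 0, "turn": 0},
  ],
)

```text
clock: 10.22
position: [0.5558, -0.2404, 0.1165]
ee_rot: [0.017, 0.99, -0.142, -0.004]
contact_force: [0.9, 0.1, 1.4]
width: 0.0851
```

Request:
play_rows(
  series=[
    {"fingers": -1, "dx": 0, "dy": 0, "dz": 0, "turn": 0.12},
    {"fingers": -1, "dx": 0, "dy": 0, "dz": 0, "turn": 0.12},
    {"fingers": -1, "dx": 0, "dy": 0, "dz": 0, "turn": 0.12},
    {"fingers": -1, "dx": 0, "dy": 0, "dz": 0, "turn": 0.12},
    {"fingers": -1, "dx": 0, "dy": 0, "dz": 0, "turn": 0.12},
    {"fingers": -1, "dx": 0, "dy": 0, "dz": 0, "turn": 0.12},
    {"fingers": -1, "dx": 0, "dy": 0, "dz": 0, "turn": 0.12},
    {"fingers": -1, "dx": 0, "dy": 0, "dz": 0, "turn": 0.12},
    {"fingers": -1, "dx": 0, "dy": 0, "dz": 0, "turn": 0.12},
    {"fingers": -1, "dx": 0, "dy": 0, "dz": 0, "turn": 0.12},
    {"fingers": -1, "dx": 0, "dy": 0, "dz": 0, "turn": 0.12},
    {"fingers": -1, "dx": 0, "dy": 0, "dz": 0, "turn": 0.12},
    {"fingers": -1, "dx": 0, "dy": 0, "dz": 0, "turn": 0.08},
    {"fingers": -1, "dx": 0, "dy": 0, "dz": 0, "turn": 0},
    {"fingers": -1, "dx": 0, "dy": 0, "dz": 0, "turn": 0},
  ],
)

```text
clock: 11.47
position: [0.5564, -0.2406, 0.1253]
ee_rot: [0.015, 0.797, 0.604, 0.014]
contact_force: [-0.3, 0.7, 0.3]
width: 0.0858
```

```bash
cat > meas.py <<'E'
from h import *
def meas(z,save=None):
    im,c=shot("wrist",save); st=get_state(); print(np.round(st["position"],4),round(jaw(st),4),st["ee_rot"].round(4) if hasattr(st["ee_rot"],"round") else st["ee_rot"])
    hsv=cv2.cvtColor(im["pixels"],cv2.COLOR_RGB2HSV)
    m=((hsv[...,2]>150)&((hsv[...,1]<40)|(hsv[...,0]<40))).astype(np.uint8)
    m=cv2.morphologyEx(m,cv2.MORPH_OPEN,np.ones((9,9)))
    for k in cv2.findContours(m,0,2)[0]:
        if cv2.contourArea(k)>2000: print(cv2.boundingRect(k),cv2.minAreaRect(np.array([at_z(c,p,z)[:2] for p in k[:,0]],np.float32)*1000))
    return im,c,st
E
python3 - <<'E'
from meas import *
meas(.032,"w6.png")
E
```

```text
[ 0.5565 -0.2406  0.1253] 1.2971 [0.0147 0.7968 0.6039 0.0143]
(278, 201, 68, 86) ((556.0223999023438, -241.96502685546875), (41.95314025878906, 57.93038558959961), 72.86015319824219)
(518, 0, 122, 169) ((510.2933654785156, -64.89872741699219), (73.40799713134766, 85.48564910888672), 74.29134368896484)
(373, 0, 96, 70) ((456.3975524902344, -154.36488342285156), (50.200016021728516, 30.98001480102539), 79.2465591430664)
```

View pics/w6.png

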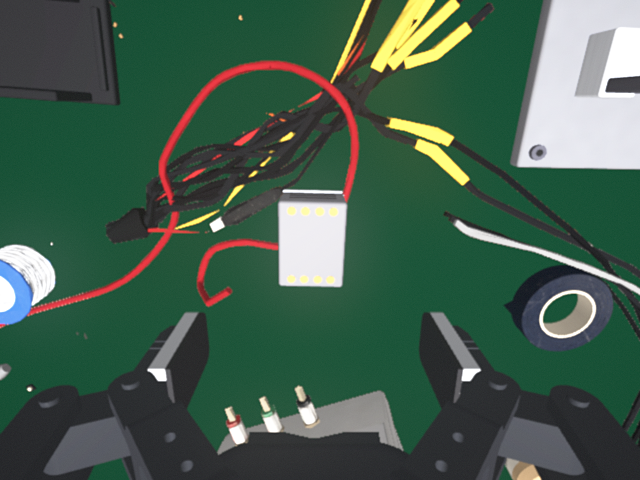

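The module stands upright at (312,240) between the open fingers, clear of the tape at (562,310) and the spool. I'll descend and take it by its sides.

Request:
play_rows(
  series=[
    {"fingers": -1, "dx": 0, "dy": -1, "dz": -25, "turn": -0.025},
    {"fingers": -1, "dx": 0, "dy": 0, "dz": -25, "turn": 0},
    {"fingers": -1, "dx": 0, "dy": 0, "dz": -20, "turn": 0},
    {"fingers": -1, "dx": 0, "dy": 0, "dz": -10, "turn": 0},
    {"fingers": -1, "dx": 0, "dy": 0, "dz": -3, "turn": 0},
    {"fingers": -1, "dx": 0, "dy": 0, "dz": 0, "turn": 0},
  ],
)

```text
clock: 12.02
position: [0.5583, -0.2423, 0.0422]
ee_rot: [0.018, 0.807, 0.59, 0.015]
contact_force: [0.1, -0.2, 0.4]
width: 0.0856
```

Request:
play_rows(
  series=[
    {"fingers": -1, "dx": -2, "dy": 0, "dz": -12, "turn": 0.005},
    {"fingers": -1, "dx": 0, "dy": 0, "dz": -6, "turn": 0},
    {"fingers": -1, "dx": 0, "dy": 0, "dz": -4, "turn": 0},
    {"fingers": -1, "dx": 0, "dy": 0, "dz": -2, "turn": 0},
    {"fingers": -1, "dx": 0, "dy": 0, "dz": 0, "turn": 0},
  ],
)

```text
clock: 12.43
position: [0.5594, -0.2439, 0.0215]
ee_rot: [0.022, 0.806, 0.591, 0.017]
contact_force: [0.2, 0.1, -0.6]
width: 0.0856
```

Request:
play_rows(
  series=[
    {"fingers": -1, "dx": -3, "dy": 2, "dz": -3, "turn": 0},
    {"fingers": -1, "dx": 0, "dy": 0, "dz": -2, "turn": 0},
    {"fingers": -1, "dx": 0, "dy": 0, "dz": 0, "turn": 0},
    {"fingers": 0, "dx": 0, "dy": 0, "dz": 0, "turn": 0},
    {"fingers": 1, "dx": 0, "dy": 0, "dz": 0, "turn": 0},
    {"fingers": 1, "dx": 0, "dy": 0, "dz": 0, "turn": 0},
    {"fingers": 1, "dx": 0, "dy": 0, "dz": 0, "turn": 0},
    {"fingers": 1, "dx": 0, "dy": 0, "dz": 0, "turn": 0},
    {"fingers": 1, "dx": 0, "dy": 0, "dz": 0, "turn": 0},
  ],
)

```text
clock: 13.18
position: [0.5577, -0.2424, 0.0185]
ee_rot: [0.024, 0.806, 0.591, 0.018]
contact_force: [-0.2, -0.3, -1.0]
width: 0.0433
```

Run:
```python
from meas import *
im,c,st=meas(.032)
# clamp check not possible here
```

```text
[ 0.5577 -0.2424  0.0185] 1.2656 [0.0235 0.806  0.5912 0.0179]
(253, 277, 122, 130) ((555.348876953125, -241.8726806640625), (41.64949035644531, 57.17394256591797), 72.5235366821289)
(493, 158, 85, 70) ((520.5968017578125, -158.30419921875), (36.47447204589844, 7.6261091232299805), 38.21847915649414)
(449, 122, 107, 42) ((501.89971923828125, -166.7953643798828), (34.085453033447266, 6.905547142028809), 57.981536865234375)
(419, 0, 128, 34) ((468.5426330566406, -168.57449340820312), (32.4752197265625, 7.470869541168213), 72.5399398803711)
```

Request:
play_rows(
  series=[
    {"fingers": 1, "dx": 0, "dy": 0, "dz": 10, "turn": 0},
    {"fingers": 1, "dx": 0, "dy": 0, "dz": 20, "turn": 0},
    {"fingers": 1, "dx": 0, "dy": 0, "dz": 30, "turn": 0},
    {"fingers": 1, "dx": 0, "dy": 0, "dz": 30, "turn": 0},
    {"fingers": 1, "dx": 0, "dy": 10, "dz": 20, "turn": 0},
    {"fingers": 1, "dx": -3, "dy": 25, "dz": 5, "turn": 0},
    {"fingers": 1, "dx": -4, "dy": 30, "dz": 0, "turn": 0},
    {"fingers": 1, "dx": -4, "dy": 30, "dz": 0, "turn": 0},
    {"fingers": 1, "dx": -4, "dy": 30, "dz": 0, "turn": 0},
    {"fingers": 1, "dx": -4, "dy": 30, "dz": 0, "turn": 0},
    {"fingers": 1, "dx": -4, "dy": 20, "dz": 0, "turn": 0},
    {"fingers": 1, "dx": -4, "dy": 10, "dz": 0, "turn": 0},
    {"fingers": 1, "dx": 0, "dy": 0, "dz": 0, "turn": 0},
    {"fingers": 1, "dx": 0, "dy": 0, "dz": 0, "turn": 0},
  ],
)

```text
clock: 14.4
position: [0.5266, -0.0514, 0.1453]
ee_rot: [0.025, 0.807, 0.59, 0.019]
contact_force: [-0.5, 0.4, -2.3]
width: 0.0433
```

Run:
```python
from meas import *
im,c,st=meas(.15,"w7.png")
p=[.5284,.0411,-.2904]
from math import cos,sin
L=np.array([[-.03,.022,.02],[.03,.022,.02],[.03,-.022,.02],[-.03,-.022,.02],[-.06,-.13,.012],[.06,-.13,.012],[0,.105,.098],[.155,.105,.109],[.011,-.095,.066]])
Wd=np.c_[L[:,0]*cos(p[2])-L[:,1]*sin(p[2])+p[0],L[:,0]*sin(p[2])+L[:,1]*cos(p[2])+p[1],L[:,2]]
print(proj(c,Wd).round())
```

```text
[ 0.5266 -0.0517  0.1452] 1.2612 [0.0247 0.8073 0.5893 0.0188]
(254, 278, 120, 128) ((530.7968139648438, -52.94343566894531), (44.294498443603516, 60.915794372558594), 72.48298645019531)
(570, 224, 70, 174) ((552.2625732421875, 56.12773132324219), (8.176041603088379, 77.47046661376953), 73.27674865722656)
(253, 94, 383, 168) ((481.3652648925781, 5.6080322265625), (119.34429168701172, 54.74044418334961), 73.23824310302734)
[[481. 144.]
 [468. 230.]
 [407. 231.]
 [414. 146.]
 [249. 100.]
 [262. 266.]
 [707. 225.]
 [629. 465.]
 [304. 230.]]
```

View pics/w7.png

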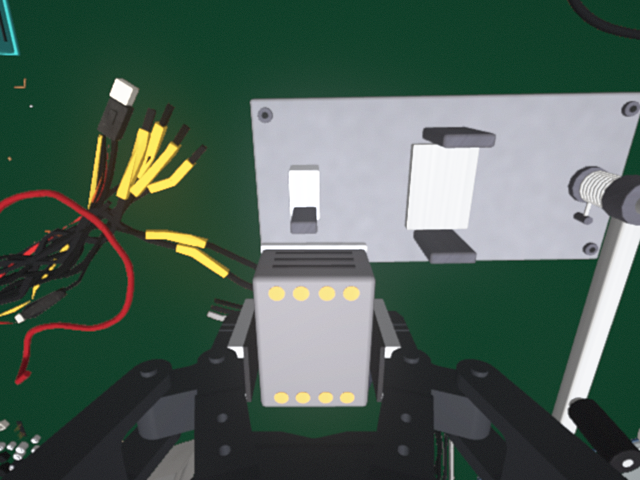

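The module is held level at (315,340). The pad corners at (412,145), (478,146), (469,230) and (406,229) match the prediction within about 2 px. Next I'll work out the offset.

Run:
```python
from meas import *
from scipy.optimize import least_squares
im,c,st=meas(.1587)
L=np.array([[-.03,.022,.02],[.03,.022,.02],[.03,-.022,.02],[-.03,-.022,.02],[-.06,-.13,.012]])
px=np.array([[478,146],[469,230],[406,229],[412,145],[251,101]])
def W(p,L):
    k,s=np.cos(p[2]),np.sin(p[2]); return np.c_[L[:,0]*k-L[:,1]*s+p[0],L[:,0]*s+L[:,1]*k+p[1],L[:,2]]
r=least_squares(lambda p:(proj(c,W(p,L))-px).ravel(),[.53,.045,-.3],loss="soft_l1"); print(r.x,r.fun.round(1))
```

```text
[ 0.5269 -0.0522  0.1451] 1.2604 [0.0248 0.8075 0.589  0.0188]
(254, 278, 120, 128) ((524.2269287109375, -51.128662109375), (41.03766632080078, 56.456146240234375), 72.39238739013672)
(571, 223, 69, 175) ((544.1205444335938, 50.16569137573242), (7.610058784484863, 72.14823913574219), 73.27118682861328)
(253, 93, 384, 169) ((478.46539306640625, 3.2551918029785156), (110.66602325439453, 50.76559829711914), 73.25135803222656)
[ 0.52822647  0.04019078 -0.28826664] [ 1.7 -1.5 -1.6 -0.2  0.3  2.1  0.9  0.9 -3.4 -0.3]
```

Request:
play_rows(
  series=[
    {"fingers": 1, "dx": 1, "dy": 20, "dz": 0, "turn": 0.018},
    {"fingers": 1, "dx": 1, "dy": 25, "dz": 0, "turn": 0},
    {"fingers": 1, "dx": 1, "dy": 25, "dz": -10, "turn": 0},
    {"fingers": 1, "dx": 1, "dy": 15, "dz": -15, "turn": 0},
    {"fingers": 1, "dx": 0, "dy": 4, "dz": -15, "turn": 0},
    {"fingers": 1, "dx": 0, "dy": 0, "dz": -7, "turn": 0},
    {"fingers": 1, "dx": 0, "dy": 0, "dz": 0, "turn": 0},
    {"fingers": 1, "dx": 0, "dy": 0, "dz": 0, "turn": 0},
  ],
)

```text
clock: 15.17
position: [0.5381, 0.028, 0.0973]
ee_rot: [0.029, 0.806, 0.591, 0.02]
contact_force: [-0.0, -0.4, -2.3]
width: 0.0435
```

Run:
```python
from meas import *
z=get_state()["position"][2]+.0135
im,c,st=meas(z,"w8.png")
def W(p,L):
    k,s=np.cos(p[2]),np.sin(p[2]); L=np.array(L);return np.c_[L[:,0]*k-L[:,1]*s+p[0],L[:,0]*s+L[:,1]*k+p[1],L[:,2]]
print(proj(c,W([.5283,.0403,-.289],[[-.0325,.015,.057],[-.0325,-.015,.057],[.0325,.015,.057],[.0325,-.015,.057]])).round())
```

```text
[0.5382 0.0278 0.0975] 1.2648 [0.0293 0.8061 0.5907 0.02  ]
(509, 282, 46, 107) ((555.487548828125, 104.28738403320312), (9.458977699279785, 46.532596588134766), 73.34854888916016)
(255, 279, 119, 129) ((536.2880249023438, 28.469303131103516), (40.769134521484375, 57.4474983215332), 72.61265563964844)
(103, 120, 457, 190) ((491.7439880371094, 47.817054748535156), (135.0037078857422, 61.941627502441406), 73.2651596069336)
[[365. 193.]
 [299. 194.]
 [361. 314.]
 [303. 315.]]
```

View pics/w8.png

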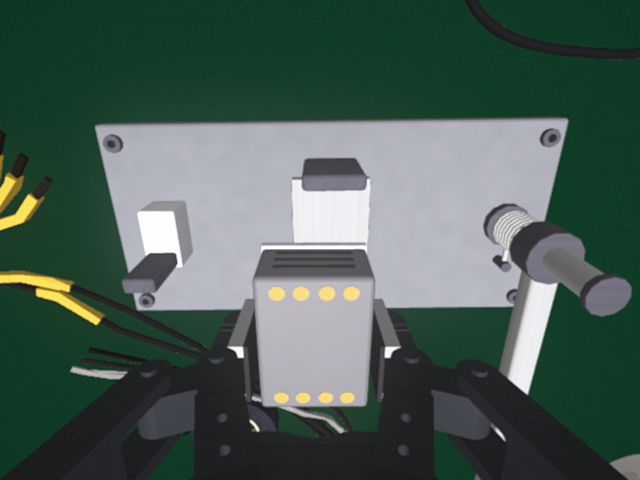

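Stop top inner edge at row ~189 (predicted 193.5); plate corners (97,126), (567,119); post top (605,294). Refit before lowering.

Run:
```python
from meas import *
from scipy.optimize import least_squares
z=get_state()["position"][2]+.0135
im,c,st=meas(z)
def W(p,L):
    k,s=np.cos(p[2]),np.sin(p[2]); return np.c_[L[:,0]*k-L[:,1]*s+p[0],L[:,0]*s+L[:,1]*k+p[1],L[:,2]]
L=np.array([[-.06,-.13,.012],[-.06,.13,.012],[0,.105,.098],[-.0325,-.015,.057],[-.0325,.015,.057]])
px=np.array([[97,126],[567,119],[605,294],[304,189],[364,189]])
for sel in (range(5),[0,1],[3,4],[2]):
    sel=list(sel); f=lambda p:np.r_[(proj(c,W(p,L[sel]))-px[sel]).ravel(),(p[2]+.289)*300]
    r=least_squares(f,[.53,.04,-.29]); print(sel,r.x.round(4),r.fun.round(1))
# rows of vertical gradient in stop columns
g=cv2.cvtColor(im["pixels"],cv2.COLOR_RGB2GRAY).astype(int)
print(g[150:205,335].tolist()); 
cv2.imwrite("pics/w8c.png",cv2.resize(im["pixels"][140:420,230:430,::-1],(571,800)))
```

```text
[0.5383 0.028  0.0979] 1.2647 [0.0294 0.8061 0.5907 0.0204]
(509, 281, 47, 108) ((555.4068603515625, 104.20207977294922), (9.42598819732666, 46.930328369140625), 73.35599517822266)
(255, 279, 119, 130) ((536.6185302734375, 28.237886428833008), (40.751976013183594, 57.99666976928711), 72.64125061035156)
(103, 119, 464, 191) ((491.7085876464844, 47.78413009643555), (134.90577697753906, 61.87473678588867), 73.2951889038086)
[0, 1, 2, 3, 4] [ 0.5274  0.0405 -0.2904] [-7.6 -2.   4.3 -2.6  4.9  3.6 -4.5  2.9  1.4  2.  -0.4]
[0, 1] [ 0.5294  0.0408 -0.2904] [-5.1  1.5  5.1  1.  -0.4]
[3, 4] [ 0.5265  0.0415 -0.2894] [-3.   0.6  3.  -0.4 -0.1]
[2] [ 0.5253  0.0387 -0.289 ] [-0.  0.  0.]
[177, 178, 178, 179, 178, 178, 174, 140, 86, 65, 69, 68, 70, 68, 69, 70, 69, 70, 68, 70, 70, 68, 72, 75, 89, 106, 112, 119, 122, 124, 125, 126, 125, 125, 125, 125, 123, 122, 117, 129, 185, 238, 241, 240, 239, 238, 239, 239, 239, 238, 239, 239, 240, 240, 239]
```

```bash
cat > tst.py <<'E'
from meas import *
from scipy.optimize import least_squares
im=get_image("wrist"); st=dict(get_state()); q=np.array(st["ee_rot"]); 
def W(p,L):
    k,s=np.cos(p[2]),np.sin(p[2]); return np.c_[L[:,0]*k-L[:,1]*s+p[0],L[:,0]*s+L[:,1]*k+p[1],L[:,2]]
L=np.array([[-.06,-.13,.012],[-.06,.13,.012],[0,.105,.098],[-.0325,-.015,.057],[-.0325,.015,.057]])
px=np.array([[97,126],[567,119],[605,294],[304,189],[364,189]])
t=np.r_[0,q[1:3],0]; t/=np.linalg.norm(t)
K,Rw,tt=cam(im,st)
for n,s in (("meas",st),("flat",dict(st,ee_rot=t))):
    c=cam(im,s)
    r=least_squares(lambda p:np.r_[(proj(c,W(p,L))-px).ravel(),(p[2]+.289)*300],[.53,.04,-.29]); print(n,r.x.round(4),r.fun.round(1),r.cost)
def f(p):
    d=cv2.Rodrigues(np.array([p[3],p[4],0]))[0]; c2=(K,d@Rw,d@tt)
    return np.r_[(proj(c2,W(p,L))-px).ravel(),(p[2]+.289)*300]
r=least_squares(f,[.53,.04,-.29,0,0]); print("free",r.x.round(4),r.fun.round(1),r.cost)
M=R.from_quat([q[1],q[2],q[3],q[0]]).as_matrix(); print("tool z",M[:,2])
k=[(255,279),(374,279),(374,408),(255,408)]
d=cv2.Rodrigues(np.array([*r.x[3:],0]))[0]; c2=(K,d@Rw,d@tt)
for c in ((K,Rw,tt),c2,cam(im,dict(st,ee_rot=t))): print(at_z(c,(314.5,340),st["position"][2]+.0135)[:2]-st["position"][:2])
from scipy.spatial.transform import Rotation
E
python3 tst.py
```

```text
meas [ 0.5278  0.0409 -0.2904] [-6.7 -1.9  3.8 -2.6  4.   3.  -4.   2.9  1.6  1.9 -0.4] 62.69848385940011
flat [ 0.5248  0.0421 -0.2981] [ 0.1  1.2 -3.7  4.6  3.6 -4.3 -2.9  0.3  1.5 -0.2 -2.7] 43.31222517893147
free [ 0.532   0.0422 -0.2873  0.019  -0.0089] [-6.6 -2.6  3.2 -3.4  1.5  2.6 -2.   3.4  3.2  2.4  0.5] 56.1932377292998
tool z [ 0.06826609 -0.02318949 -0.99739761]
[-0.00521848  0.00183814]
[-0.00162082  0.00197239]
[-0.00405444  0.00144897]
```

Two routes (the picture, and the positions of the two grips) put the module centre about 2.4 mm toward −x from the TCP along its length. So the TCP target is (0.5305, 0.040).

Request:
play_rows(
  series=[
    {"fingers": 1, "dx": -4, "dy": 6, "dz": 0, "turn": 0.013},
    {"fingers": 1, "dx": -4, "dy": 6, "dz": 0, "turn": 0},
    {"fingers": 1, "dx": 0, "dy": 0, "dz": -4, "turn": 0},
    {"fingers": 1, "dx": 0, "dy": 0, "dz": -4, "turn": 0},
    {"fingers": 1, "dx": 0, "dy": 0, "dz": 0, "turn": 0},
    {"fingers": 1, "dx": 0, "dy": 0, "dz": 0, "turn": 0},
  ],
)

```text
clock: 15.82
position: [0.5307, 0.0402, 0.092]
ee_rot: [0.031, 0.802, 0.596, 0.023]
contact_force: [0.1, -0.3, -1.8]
width: 0.0433
```

Request:
play_rows(
  series=[
    {"fingers": 1, "dx": 0, "dy": 0, "dz": -4, "turn": 0},
    {"fingers": 1, "dx": 0, "dy": 0, "dz": -4, "turn": 0},
    {"fingers": 1, "dx": 0, "dy": 0, "dz": -2, "turn": 0},
    {"fingers": 1, "dx": 0, "dy": 0, "dz": 0, "turn": 0},
    {"fingers": 1, "dx": 0, "dy": 0, "dz": 0, "turn": 0},
  ],
)

```text
clock: 16.23
position: [0.5307, 0.0402, 0.0806]
ee_rot: [0.031, 0.802, 0.596, 0.023]
contact_force: [-0.6, 0.1, -1.2]
width: 0.0434
```

Run:
```python
from meas import *
z=get_state()["position"][2]+.0135
im,c,st=meas(z)
g=im["pixels"][:,:,::-1]; a=g[140:440,200:440]; s,_=shot("side"); 
from h import *
b=s["pixels"][200:300,250:380,::-1]
o=np.zeros((600,800,3),np.uint8); o[:600,:480]=cv2.resize(a,(480,600)); o[:246,480:]=cv2.resize(b,(320,246)); cv2.imwrite("pics/w9.png",o)
```

```text
[0.5307 0.0402 0.0806] 1.2777 [0.0309 0.8022 0.5958 0.0225]
(66, 146, 498, 260) ((507.3823547363281, 47.255828857421875), (146.32943725585938, 100.53917694091797), 73.2399673461914)
```

View pics/w9.png

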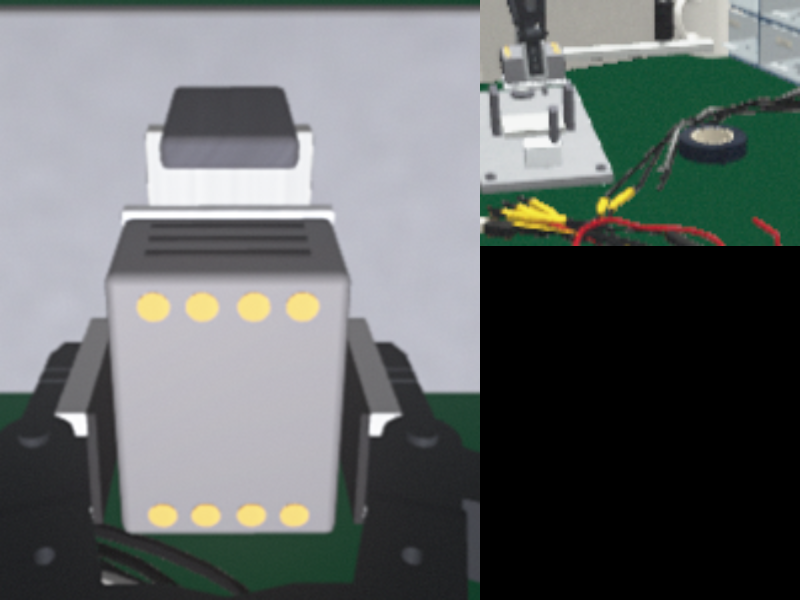

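Run:
```python
from meas import *
from scipy.optimize import least_squares
st=get_state(); im=get_image("wrist"); K,Rw,t=cam(im,st); q=np.array(st["ee_rot"]); fl=np.r_[0,q[1:3],0]; fl/=np.linalg.norm(fl)
def px(x,y): return (200+x/2,140+y/2)
u=np.array([np.cos(-.29),np.sin(-.29)])
for n,c in (("meas",(K,Rw,t)),("flat",cam(im,dict(st,ee_rot=fl)))):
    zb=st["position"][2]-.0185
    s=at_z(c,px(230,167),.057)[:2]; b=at_z(c,px(229,205),zb)[:2]
    pad=at_z(c,px(230,160),.02)[:2]
    tf=at_z(c,px(229,277),zb+.032)[:2]; tn=at_z(c,px(229,532),zb+.032)[:2]
    print(n,"stop edge u",(s@u-np.array([.5282,.0408])@u)*1e3,"base end u",(b@u-np.array([.5282,.0408])@u)*1e3,"top far/near",[(k@u-np.array([.5282,.0408])@u)*1e3 for k in(tf,tn)])
    # true size check of top face width
    print(at_z(c,px(108,280),zb+.032)[:2]-at_z(c,px(349,280),zb+.032)[:2], "plate edge", (at_z(c,px(230,10),.012)[:2]@u-np.array([.5282,.0408])@u)*1e3)
```

```text
meas stop edge u -34.43983056451228 base end u -27.920791382324005 top far/near [np.float64(-28.34279461634526), np.float64(29.017430729873727)]
[-0.01170523 -0.03894243] plate edge -60.40613215654089
flat stop edge u -35.33115964286421 base end u -28.44160557831854 top far/near [np.float64(-26.17044290891679), np.float64(28.087014921869937)]
[-0.01195511 -0.03971739] plate edge -65.14704206031368
```

The module sits centred across the pad (columns 229 vs 230), but the apparent end gap at the −x stop is a little large. I'll shift 1.5 mm toward −x and lower in small steps, watching the force.

Request:
play_rows(
  series=[
    {"fingers": 1, "dx": -1.5, "dy": 0.4, "dz": 0, "turn": 0},
    {"fingers": 1, "dx": 0, "dy": 0, "dz": -3, "turn": 0},
    {"fingers": 1, "dx": 0, "dy": 0, "dz": -3, "turn": 0},
    {"fingers": 1, "dx": 0, "dy": 0, "dz": -2, "turn": 0},
    {"fingers": 1, "dx": 0, "dy": 0, "dz": 0, "turn": 0},
  ],
)

```text
clock: 16.8
position: [0.5296, 0.0406, 0.0727]
ee_rot: [0.032, 0.802, 0.596, 0.023]
contact_force: [0.2, 0.2, -1.6]
width: 0.0434
```

Request:
play_rows(
  series=[
    {"fingers": 1, "dx": 0, "dy": 0, "dz": -3, "turn": 0},
    {"fingers": 1, "dx": 0, "dy": 0, "dz": -3, "turn": 0},
    {"fingers": 1, "dx": 0, "dy": 0, "dz": -3, "turn": 0},
    {"fingers": 1, "dx": 0, "dy": 0, "dz": 0, "turn": 0},
  ],
)

```text
clock: 17.13
position: [0.5295, 0.0406, 0.0625]
ee_rot: [0.031, 0.802, 0.596, 0.023]
contact_force: [-0.3, 0.5, -1.7]
width: 0.0431
```

Request:
play_rows(
  series=[
    {"fingers": 1, "dx": 0, "dy": 0, "dz": -3, "turn": 0},
    {"fingers": 1, "dx": 0, "dy": 0, "dz": -3, "turn": 0},
    {"fingers": 1, "dx": 0, "dy": 0, "dz": -3, "turn": 0},
    {"fingers": 1, "dx": 0, "dy": 0, "dz": -3, "turn": 0},
    {"fingers": 1, "dx": 0, "dy": 0, "dz": -3, "turn": 0},
    {"fingers": 1, "dx": 0, "dy": 0, "dz": -2, "turn": 0},
    {"fingers": 1, "dx": 0, "dy": 0, "dz": 0, "turn": 0},
  ],
)

```text
clock: 17.72
position: [0.5295, 0.0406, 0.0434]
ee_rot: [0.031, 0.802, 0.596, 0.023]
contact_force: [-0.1, 0.6, -1.9]
width: 0.0432
```

Request:
play_rows(
  series=[
    {"fingers": 1, "dx": 0, "dy": 0, "dz": -2, "turn": 0},
    {"fingers": 1, "dx": 0, "dy": 0, "dz": -2, "turn": 0},
    {"fingers": 1, "dx": 0, "dy": 0, "dz": -1, "turn": 0},
    {"fingers": 1, "dx": 0, "dy": 0, "dz": 0, "turn": 0},
  ],
)

```text
clock: 18.05
position: [0.5299, 0.0406, 0.0391]
ee_rot: [0.032, 0.802, 0.596, 0.023]
contact_force: [-0.0, 0.3, -1.7]
width: 0.0434
```

Request:
play_rows(
  series=[
    {"fingers": 1, "dx": 0, "dy": 0, "dz": -1, "turn": 0},
    {"fingers": 1, "dx": 0, "dy": 0, "dz": -1, "turn": 0},
    {"fingers": 1, "dx": 0, "dy": 0, "dz": 0, "turn": 0},
  ],
)

```text
clock: 18.3
position: [0.5302, 0.0405, 0.0392]
ee_rot: [0.032, 0.802, 0.596, 0.024]
contact_force: [0.8, -0.3, -2.0]
width: 0.043
```

Request:
play_rows(
  series=[
    {"fingers": 1, "dx": 0, "dy": 0, "dz": -2, "turn": 0},
    {"fingers": 1, "dx": 0, "dy": 0, "dz": -1, "turn": 0},
    {"fingers": 1, "dx": 0, "dy": 0, "dz": 0, "turn": 0},
  ],
)

```text
clock: 18.55
position: [0.531, 0.0404, 0.0387]
ee_rot: [0.033, 0.802, 0.596, 0.025]
contact_force: [-0.4, -0.4, -2.9]
width: 0.0434
```

Request:
play_rows(
  series=[
    {"fingers": 0.2, "dx": 0, "dy": 0, "dz": 0, "turn": 0},
    {"fingers": -0.3, "dx": 0, "dy": 0, "dz": 0, "turn": 0},
    {"fingers": -1, "dx": 0, "dy": 0, "dz": 0, "turn": 0},
    {"fingers": -1, "dx": 0, "dy": 0, "dz": 0, "turn": 0},
    {"fingers": -1, "dx": 0, "dy": 0, "dz": 0, "turn": 0},
    {"fingers": -1, "dx": 0, "dy": 0, "dz": 0, "turn": 0},
    {"fingers": -1, "dx": 0, "dy": 0, "dz": 10, "turn": 0},
    {"fingers": -1, "dx": 0, "dy": 0, "dz": 25, "turn": 0},
    {"fingers": -1, "dx": 0, "dy": 0, "dz": 30, "turn": 0},
    {"fingers": -1, "dx": 0, "dy": 0, "dz": 30, "turn": 0},
    {"fingers": -1, "dx": 0, "dy": 0, "dz": 25, "turn": 0},
    {"fingers": -1, "dx": 0, "dy": 0, "dz": 0, "turn": 0},
  ],
)

```text
clock: 19.55
position: [0.5299, 0.0403, 0.1641]
ee_rot: [0.032, 0.802, 0.596, 0.024]
contact_force: [0.7, -0.1, 0.8]
width: 0.0854
```

Run:
```python
from meas import *
im,c,st=meas(.052,"w10.png"); print(st["qpos"],st["clock"])
```

```text
[0.5289 0.0404 0.1623] 1.2782 [0.0315 0.802  0.5961 0.0228]
(137, 128, 356, 147) ((514.4827270507812, 44.977394104003906), (219.88623046875, 100.87327575683594), 73.2659683227539)
(558, 81, 82, 361) ((645.2952880859375, 227.0171356201172), (328.41802978515625, 54.63921356201172), 2.246171236038208)
[-0.04137411  0.23310562  1.77979555 -0.02335077  1.05375358 -1.3088747 ] 19.6
```

View pics/w10.png

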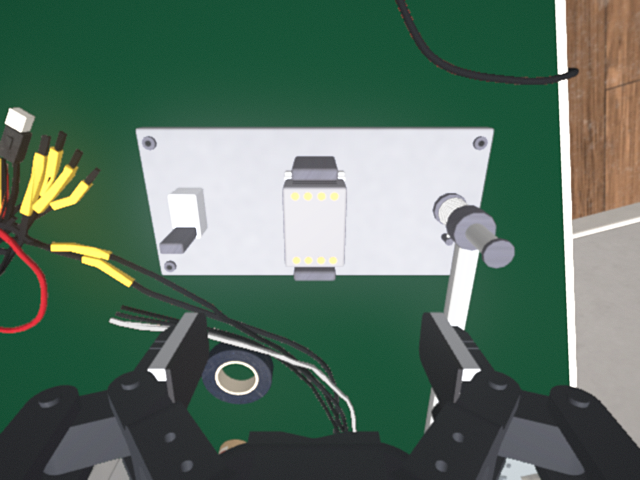

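The module stands between the stops at (315,225), centred on the pad and not tipped. Next is the knob: I'll approach from above.

Request:
play_rows(
  series=[
    {"fingers": -1, "dx": 15, "dy": 5, "dz": 5, "turn": 0},
    {"fingers": -1, "dx": 25, "dy": 8, "dz": 5, "turn": 0},
    {"fingers": -1, "dx": 25, "dy": 8, "dz": 5, "turn": 0},
    {"fingers": -1, "dx": 25, "dy": 8, "dz": 5, "turn": 0},
    {"fingers": -1, "dx": 25, "dy": 8, "dz": 0, "turn": 0},
    {"fingers": -1, "dx": 25, "dy": 8, "dz": 0, "turn": 0},
    {"fingers": -1, "dx": 15, "dy": 5, "dz": 0, "turn": 0},
    {"fingers": -1, "dx": 5, "dy": 2, "dz": 0, "turn": 0},
    {"fingers": -1, "dx": 0, "dy": 0, "dz": 0, "turn": 0},
    {"fingers": -1, "dx": 0, "dy": 0, "dz": 0, "turn": 0},
  ],
)

```text
clock: 20.43
position: [0.6859, 0.0945, 0.1741]
ee_rot: [0.026, 0.802, 0.596, 0.014]
contact_force: [0.3, 0.0, 0.1]
width: 0.0857
```

Run:
```python
from meas import *
im,c,st=meas(.109,"w11.png"); print(st["qpos"],st["contact_force"])
print("pred knob top px",proj(c,[[.7067,.0972,.109],[.7067,.0972,.066]]))
for l in ("knob","flux_base","tape_base"):
    for m in masks_of(im,l)[:2]:
        ys,xs=np.where(m["region"]); print(l,m["p"],m["xy"],xs.min(),xs.max(),ys.min(),ys.max(),at_z(c,m["xy"],.09))
hsv=cv2.cvtColor(im["pixels"],cv2.COLOR_RGB2HSV)
s,cs=shot("scene")
for m in masks_of(s,"flux_base")[:2]:
    ys,xs=np.where(m["region"]); print("flux scene",m["p"],m["xy"],at_z(cs,m["xy"],.046))
```

```text
[0.6854 0.0944 0.1739] 1.2774 [0.0257 0.8025 0.596  0.0143]
(307, 405, 110, 46) ((812.9169921875, 93.1864242553711), (78.35693359375, 41.049705505371094), 63.05235290527344)
(299, 356, 106, 68) ((782.2398681640625, 85.62269592285156), (39.975765228271484, 75.4272232055664), 2.9908719062805176)
(458, 0, 182, 442) ((733.3657836914062, 217.0811767578125), (301.0332946777344, 103.7247314453125), 1.2063522338867188)
(0, 0, 365, 248) ((602.5435791015625, 53.468475341796875), (170.4118194580078, 117.5398941040039), 73.12151336669922)
[ 0.05029951  0.46461164  1.38230407 -0.02849191  1.24250653 -1.21883621] [-0.131626    0.44682217  0.33792876]
pred knob top px [[329.49938072 291.5129081 ]
 [327.55419067 260.64967796]]
knob 0.66 [330.1, 157.7] 305 355 0 322 [0.6354574  0.11842378 0.09      ]
flux_base 0.7 [114.5, 362.8] 78 147 338 395 [ 0.72923776 -0.06617319  0.09      ]
tape_base 0.57 [103.5, 251.7] 71 158 205 282 [ 0.65045435 -0.03162963  0.09      ]
flux scene 0.57 [332.4, 219.7] [ 0.76056531 -0.11788529  0.046     ]
```

Run:
```python
from meas import *
st=get_state(); im=get_image("wrist"); c=cam(im,st)
g=cv2.cvtColor(im["pixels"],cv2.COLOR_RGB2GRAY)
m=masks_of(im,"knob")[0]["region"]
d=(m&(g<90)); d[:200]=0
ys,xs=np.where(d); print(d.sum(),xs.min(),xs.max(),ys.min(),ys.max())
for y in range(230,330,8):
    r=np.where(d[y])[0]; print(y,(r.min(),r.max()) if len(r) else None, g[y,300:360:6].tolist())
cv2.imwrite("pics/w12.png",cv2.resize(im["pixels"][200:350,230:430,::-1],(800,600)))
```

```text
1385 311 346 246 300
230 None [77, 78, 81, 255, 254, 255, 255, 81, 81, 79]
238 None [76, 79, 80, 255, 254, 255, 255, 80, 78, 78]
246 (np.int64(324), np.int64(330)) [75, 77, 77, 253, 87, 75, 242, 76, 80, 76]
254 (np.int64(314), np.int64(341)) [75, 76, 75, 54, 56, 58, 56, 70, 74, 74]
262 (np.int64(312), np.int64(343)) [71, 74, 58, 50, 51, 52, 55, 53, 74, 75]
270 (np.int64(312), np.int64(345)) [70, 73, 53, 50, 49, 53, 52, 50, 73, 74]
278 (np.int64(311), np.int64(346)) [72, 73, 49, 90, 96, 92, 89, 77, 72, 71]
286 (np.int64(311), np.int64(346)) [71, 70, 68, 90, 162, 255, 79, 79, 67, 71]
294 (np.int64(313), np.int64(343)) [71, 71, 69, 82, 82, 74, 79, 75, 71, 69]
302 None [70, 69, 69, 255, 255, 221, 132, 72, 70, 69]
310 None [67, 69, 70, 255, 254, 254, 114, 72, 71, 69]
318 None [69, 68, 71, 219, 255, 255, 76, 70, 72, 71]
326 None [69, 69, 69, 69, 72, 72, 71, 70, 70, 70]
```

Request:
play_rows(
  series=[
    {"fingers": -1, "dx": 10, "dy": 1, "dz": -10, "turn": 0},
    {"fingers": -1, "dx": 8, "dy": 1, "dz": -20, "turn": 0},
    {"fingers": -1, "dx": 0, "dy": 0, "dz": -20, "turn": 0},
    {"fingers": -1, "dx": 0, "dy": 0, "dz": -8, "turn": 0},
    {"fingers": -1, "dx": 0, "dy": 0, "dz": 0, "turn": 0},
    {"fingers": -1, "dx": 0, "dy": 0, "dz": 0, "turn": 0},
  ],
)

```text
clock: 21.33
position: [0.7082, 0.0963, 0.1163]
ee_rot: [0.028, 0.803, 0.596, 0.018]
contact_force: [-0.1, -0.3, -0.1]
width: 0.0855
```

Request:
play_rows(
  series=[
    {"fingers": -1, "dx": -3, "dy": 1, "dz": -10, "turn": 0},
    {"fingers": -1, "dx": -2, "dy": 1, "dz": -10, "turn": 0},
    {"fingers": -1, "dx": 0, "dy": 0, "dz": -6, "turn": 0},
    {"fingers": -1, "dx": 0, "dy": 0, "dz": -3, "turn": 0},
    {"fingers": -1, "dx": 0, "dy": 0, "dz": 0, "turn": 0},
    {"fingers": -1, "dx": 0, "dy": 0, "dz": 0, "turn": 0},
  ],
)

```text
clock: 21.83
position: [0.7036, 0.0988, 0.0866]
ee_rot: [0.029, 0.803, 0.596, 0.02]
contact_force: [0.4, -0.3, 0.6]
width: 0.0851
```

Request:
play_rows(
  series=[
    {"fingers": -1, "dx": 2, "dy": -1, "dz": -3, "turn": 0},
    {"fingers": -1, "dx": 0, "dy": 0, "dz": 0, "turn": 0},
    {"fingers": 0, "dx": 0, "dy": 0, "dz": 0, "turn": 0},
    {"fingers": 1, "dx": 0, "dy": 0, "dz": 0, "turn": 0},
    {"fingers": 1, "dx": 0, "dy": 0, "dz": 0, "turn": 0},
    {"fingers": 1, "dx": 0, "dy": 0, "dz": 0, "turn": 0},
    {"fingers": 1, "dx": 0, "dy": 0, "dz": 0, "turn": 0},
    {"fingers": 1, "dx": 0, "dy": 0, "dz": 0, "turn": 0},
    {"fingers": 1, "dx": 0, "dy": 0, "dz": 0, "turn": 0},
  ],
  squeeze=60,
)

```text
clock: 22.58
position: [0.7072, 0.0973, 0.0856]
ee_rot: [0.031, 0.803, 0.595, 0.021]
contact_force: [-1.3, -0.4, -0.5]
width: 0.0205
```

Request:
play_rows(
  series=[
    {"fingers": 1, "dx": 0, "dy": 0, "dz": 6, "turn": 0},
    {"fingers": 1, "dx": 0, "dy": 0, "dz": 6, "turn": 0},
    {"fingers": 1, "dx": 0, "dy": 0, "dz": 6, "turn": 0},
    {"fingers": 1, "dx": 0, "dy": 0, "dz": 4, "turn": 0},
    {"fingers": 1, "dx": 0, "dy": 0, "dz": 0, "turn": 0},
  ],
)

```text
clock: 23.0
position: [0.7066, 0.0974, 0.1059]
ee_rot: [0.03, 0.803, 0.595, 0.02]
contact_force: [1.6, -0.6, -5.6]
width: 0.0207
```

Run:
```python
import numpy as np
pv=np.array([.5582,.1414]); p=None
for t in np.arange(0,1.75,.1):
    f=-.289-t; q=pv+.155*np.array([np.cos(f),np.sin(f)]); print(round(t,2),q.round(4),None if p is None else ((q-p)*1e3).round(1)); p=q
```

```text
0.0 [0.7068 0.0972] None
0.1 [0.7016 0.0826] [ -5.2 -14.6]
0.2 [0.695  0.0686] [ -6.6 -14. ]
0.3 [0.6871 0.0553] [ -8.  -13.3]
0.4 [0.6778 0.0429] [ -9.2 -12.4]
0.5 [0.6674 0.0314] [-10.4 -11.5]
0.6 [0.6559 0.0211] [-11.5 -10.4]
0.7 [0.6434 0.0119] [-12.5  -9.2]
0.8 [0.63  0.004] [-13.4  -7.9]
0.9 [ 0.616  -0.0024] [-14.1  -6.5]
1.0 [ 0.6013 -0.0075] [-14.6  -5. ]
1.1 [ 0.5862 -0.011 ] [-15.1  -3.6]
1.2 [ 0.5709 -0.0131] [-15.4  -2. ]
1.3 [ 0.5554 -0.0136] [-15.5  -0.5]
1.4 [ 0.5399 -0.0125] [-15.5   1.1]
1.5 [ 0.5246 -0.0099] [-15.3   2.6]
1.6 [ 0.5097 -0.0058] [-14.9   4.1]
1.7 [ 4.953e-01 -2.000e-04] [-14.5   5.6]
```

Request:
play_rows(
  series=[
    {"fingers": 1, "dx": 0, "dy": 0, "dz": 5, "turn": 0},
    {"fingers": 1, "dx": -5, "dy": -14.5, "dz": 0, "turn": 0},
    {"fingers": 1, "dx": -6.5, "dy": -14, "dz": 0, "turn": 0},
    {"fingers": 1, "dx": 0, "dy": 0, "dz": 0, "turn": 0},
  ],
)

```text
clock: 23.33
position: [0.6949, 0.0691, 0.111]
ee_rot: [0.029, 0.802, 0.596, 0.021]
contact_force: [1.7, 1.1, -7.2]
width: 0.0205
```

Request:
play_rows(
  series=[
    {"fingers": 1, "dx": -8, "dy": -13.5, "dz": 0, "turn": 0},
    {"fingers": 1, "dx": -9, "dy": -12.5, "dz": 0, "turn": 0},
    {"fingers": 1, "dx": -10.5, "dy": -11.5, "dz": 0, "turn": 0},
    {"fingers": 1, "dx": -11.5, "dy": -10.5, "dz": 0, "turn": 0},
    {"fingers": 1, "dx": 0, "dy": 0, "dz": 0, "turn": 0},
  ],
)

```text
clock: 23.75
position: [0.6528, 0.0191, 0.1106]
ee_rot: [0.027, 0.803, 0.595, 0.022]
contact_force: [1.6, 1.4, -5.9]
width: 0.0206
```

Request:
play_rows(
  series=[
    {"fingers": 1, "dx": -11.5, "dy": -8.5, "dz": 0, "turn": 0},
    {"fingers": 1, "dx": -13, "dy": -7.5, "dz": 0, "turn": 0},
    {"fingers": 1, "dx": -13.5, "dy": -6, "dz": 0, "turn": 0},
    {"fingers": 1, "dx": -13.5, "dy": -4.5, "dz": 0, "turn": 0},
    {"fingers": 1, "dx": 0, "dy": 0, "dz": 0, "turn": 0},
  ],
)

```text
clock: 24.17
position: [0.6023, -0.0068, 0.1119]
ee_rot: [0.028, 0.804, 0.593, 0.027]
contact_force: [2.4, 1.8, -6.4]
width: 0.0203
```

Request:
play_rows(
  series=[
    {"fingers": 1, "dx": -15, "dy": -4, "dz": 0, "turn": 0},
    {"fingers": 1, "dx": -15.5, "dy": -2, "dz": 0, "turn": 0},
    {"fingers": 1, "dx": -15.5, "dy": -0.5, "dz": 0, "turn": 0},
    {"fingers": 1, "dx": -15.5, "dy": 1, "dz": 0, "turn": 0},
    {"fingers": 1, "dx": 0, "dy": 0, "dz": 0, "turn": 0},
  ],
)

```text
clock: 24.58
position: [0.5487, -0.0128, 0.1151]
ee_rot: [0.034, 0.804, 0.593, 0.033]
contact_force: [3.2, 1.9, -6.5]
width: 0.0206
```

Request:
play_rows(
  series=[
    {"fingers": 1, "dx": -16, "dy": 1, "dz": -2, "turn": 0},
    {"fingers": 1, "dx": -16, "dy": 3, "dz": -1, "turn": 0},
    {"fingers": 1, "dx": -15, "dy": 4.5, "dz": 0, "turn": 0},
    {"fingers": 1, "dx": -5, "dy": 2, "dz": 0, "turn": 0},
    {"fingers": 1, "dx": 0, "dy": 0, "dz": 0, "turn": 0},
  ],
)

```text
clock: 25.0
position: [0.5081, -0.0046, 0.116]
ee_rot: [0.042, 0.803, 0.593, 0.039]
contact_force: [3.6, -2.2, -6.3]
width: 0.0204
```

Request:
play_rows(
  series=[
    {"fingers": 1, "dx": -6, "dy": 2, "dz": -2, "turn": 0},
    {"fingers": 1, "dx": 0, "dy": 0, "dz": 0, "turn": 0},
    {"fingers": 1, "dx": 0, "dy": 0, "dz": 0, "turn": 0},
  ],
)

```text
clock: 25.25
position: [0.5081, -0.0046, 0.1156]
ee_rot: [0.045, 0.802, 0.594, 0.041]
contact_force: [4.4, -2.7, -5.8]
width: 0.0203
```

Request:
play_rows(
  series=[
    {"fingers": 1, "dx": -8, "dy": 2, "dz": -3, "turn": 0},
    {"fingers": 1, "dx": -5, "dy": 2, "dz": -6, "turn": 0},
    {"fingers": 1, "dx": -3, "dy": 1, "dz": -8, "turn": 0},
  ],
)

```text
clock: 25.5
position: [0.5008, -0.0017, 0.1011]
ee_rot: [0.05, 0.802, 0.593, 0.045]
contact_force: [4.7, -3.7, -6.5]
width: 0.0203
```

Request:
play_rows(
  series=[
    {"fingers": 1, "dx": -3, "dy": 1, "dz": -7, "turn": 0},
    {"fingers": 1, "dx": -2, "dy": 0.5, "dz": -5, "turn": 0},
    {"fingers": 1, "dx": -2, "dy": 0.5, "dz": -3, "turn": 0},
  ],
)

```text
clock: 25.75
position: [0.4993, -0.0015, 0.0883]
ee_rot: [0.055, 0.802, 0.594, 0.048]
contact_force: [-2.8, -2.1, 30.0]
width: 0.0209
```

Request:
play_rows(
  series=[
    {"fingers": 1, "dx": 2, "dy": -0.5, "dz": 2, "turn": 0},
    {"fingers": 1, "dx": 4, "dy": -1, "dz": 0, "turn": 0},
    {"fingers": 1, "dx": 4, "dy": -1, "dz": 0, "turn": 0},
    {"fingers": 1, "dx": 0, "dy": 0, "dz": 0, "turn": 0},
  ],
)

```text
clock: 26.08
position: [0.514, -0.0061, 0.0923]
ee_rot: [0.058, 0.801, 0.594, 0.049]
contact_force: [3.3, -1.5, -4.3]
width: 0.0204
```

Request:
play_rows(
  series=[
    {"fingers": 1, "dx": -1, "dy": 0, "dz": -3, "turn": 0},
    {"fingers": 1, "dx": 0, "dy": 0, "dz": 0, "turn": 0},
  ],
)

```text
clock: 26.25
position: [0.514, -0.0062, 0.0889]
ee_rot: [0.058, 0.801, 0.593, 0.05]
contact_force: [1.7, -2.6, -2.9]
width: 0.0208
```

Request:
play_rows(
  series=[
    {"fingers": 0.5, "dx": 0, "dy": 0, "dz": 0, "turn": 0},
    {"fingers": -0.2, "dx": 0, "dy": 0, "dz": 0, "turn": 0},
    {"fingers": -1, "dx": 0, "dy": 0, "dz": 0, "turn": 0},
    {"fingers": -1, "dx": 0, "dy": 0, "dz": 0, "turn": 0},
    {"fingers": -1, "dx": 0, "dy": 0, "dz": 0, "turn": 0},
    {"fingers": -1, "dx": 0, "dy": 0, "dz": 0, "turn": 0},
    {"fingers": -1, "dx": 0, "dy": 0, "dz": 8, "turn": 0},
    {"fingers": -1, "dx": 0, "dy": 0, "dz": 20, "turn": 0},
    {"fingers": -1, "dx": 0, "dy": 0, "dz": 30, "turn": 0},
    {"fingers": -1, "dx": 0, "dy": 0, "dz": 30, "turn": 0},
    {"fingers": -1, "dx": 0, "dy": 0, "dz": 20, "turn": 0},
    {"fingers": -1, "dx": 0, "dy": 0, "dz": 0, "turn": 0},
  ],
)

```text
clock: 27.25
position: [0.5084, -0.0026, 0.2023]
ee_rot: [0.053, 0.802, 0.593, 0.048]
contact_force: [0.0, 0.2, 1.1]
width: 0.0855
```

Run:
```python
from meas import *
im,c,st=meas(.06); a=im["pixels"]; s=get_image("side")["pixels"]; e=get_image("scene")["pixels"]
o=np.zeros((600,800,3),np.uint8); o[:390,:520]=cv2.resize(a,(520,390)); o[390:600,:280]=cv2.resize(s[190:295,240:380],(280,210)); o[390:600,280:560]=cv2.resize(e[185:290,195:335],(280,210))
cv2.imwrite("pics/w13.png",o[:,:,::-1])
print(proj(c,[[.5582,.1414,.098],[.514,-.0072,.112],[.5118,-.053,.066]]).round()*520/640, st["contact_force"])
```

```text
[ 0.5076 -0.0025  0.2008] 1.2743 [0.0524 0.8021 0.593  0.0474]
(545, 123, 95, 307) ((690.26904296875, 199.4600830078125), (340.46295166015625, 87.20885467529297), 4.765268325805664)
(211, 118, 313, 133) ((510.0668029785156, 41.93335723876953), (224.7385711669922, 100.1993637084961), 73.12834930419922)
[[438.75   187.6875]
 [250.25   198.25  ]
 [202.3125 186.875 ]] [0.07661098 0.43736925 0.66343047]
```

View pics/w13.png

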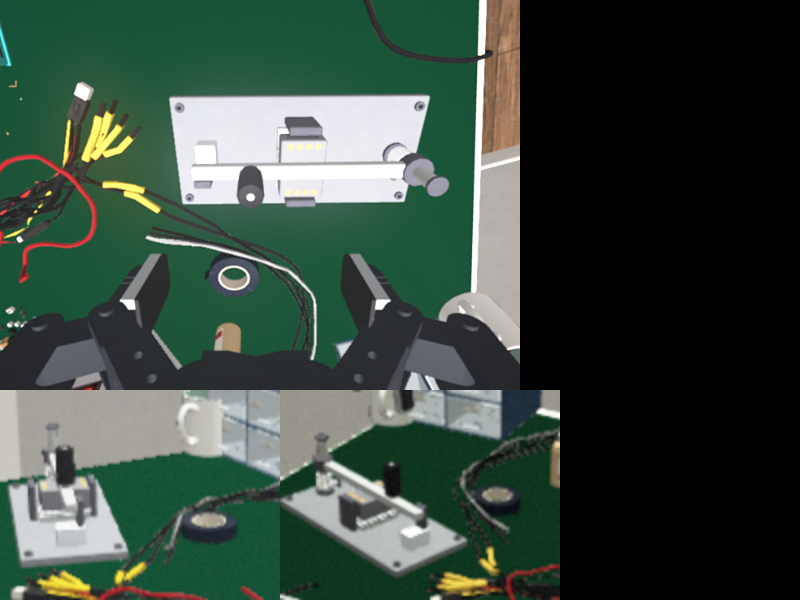

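The wrist view shows the bar lying across the module, with the tip behind the catch tooth and the knob at (250,190). The module sits between the stops at (302,167) and is centred on the pad once perspective is allowed for. The fingers are clear, and the tape and flux are where they were. I'm handing in.

```bash
python3 -c "
from rig import *
print(sign_off())"
```

```text
the job is handed in; nothing more can be done
None
```

The job is handed in. The last pictures show the module on the cold plate with the bar lying across it behind the catch. `sign_off` reports no verdict.

**What I did:**
- I took the grey module out of the carrier by its ends, put it down on the free bench area and took it again by its sides. I then lowered it between the end stops and let go.
- I gripped the knob, raised the bar about 25 mm and swung it to about 1.66 rad. I lowered it onto the module, eased it back against the catch (about 1.57 rad), released it and moved the fingers clear. The robot clock read about 27 s.

**Last checks:**
- The module stands upright and centred on the pad, allowing for perspective.
- The bar tip sits behind the tooth.
- The residual force on the tool is below 1 N.
- The tape and flux were in place. The spool was not in the last views, but the arm never came near it.
- Lift, swing and the bar's pressure on the module were judged only from the tool pose, the wrist force and the pictures.

**What disagreed or went off:**
- Before lowering, two readings of the module's lengthwise position differed by about 3.5 mm. I shifted 1.5 mm as a compromise, and it went between the stops without any contact force showing.
- Pressing the bar down briefly read 30 N at the wrist.
- The tool had tilted about 8° by the end, because small orientation errors built up from row to row.

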